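# Seal a food sample tube in ratchet pliers, release them and put the tube away

### The arm

A 6-joint arm with a two-finger parallel gripper is mounted at the origin on a cart in front of the work surface, level with it; the furniture and walls round the work are solid. World frame = base frame: x ahead of the robot, y to its left, z up, the work surface at z = 0. Lengths are in m, angles in degrees, forces in N, time in s.
With the tool pointing down it reaches from about 0.25 to 0.725 m from the base axis. Payload 9.7 kg.
Tool frame: the origin (TCP) lies on the centre line of the jaws, within the pads' length; the fingertips stand 22 mm ahead of it and the grasp point (between the pads) lies 3 mm ahead of it; z points along the fingers, y is the direction in which the jaws open and shut (so a half turn about z gives the same grasp; the last joint's range is limited). The gripper opens to 85 mm and grips with 20 to 120 N. Pads are 22 mm wide; open, the fingers measure 114 mm over their backs; the gripper's body (76 mm by 85 mm) begins 54 mm behind the grasp point. The pads swing forward as they close: fully open they stand 13 mm farther back than shut.
Start: joints at [66.234, 4.979, 10.078, 95.1, 0, 90], TCP at [0.222, 0.503, 0.232] pointing down, gripper open.
Joint ranges: [-179.16, 179.16], [-48.56, 103.87], [-65.8, 70.77], [-126.05, 130.52], [-82.76, 87.17], [-180, 180]. Speed limits (degrees/s): [127.2, 127.2, 147.25, 180, 180, 180].

### API

Orientations are given as [roll, pitch, yaw] about the fixed x, y, z axes, in that order (R = Rz(yaw) Ry(pitch) Rx(roll)).
In Python, from workcell import monitor, eyes, job gives the robot as it stands. The module is installed in compiled form; this text tells all that it offers.
- The arm moves only by the tool drive_tool, never from a script. Its argument "plan" is a list of rows, each a list of 3 entries, a list of its own where there are three numbers: the opening, from 0 (shut) to 1 (fully open), then the shift along the world's x, y, z in m, then the turn about the world's z in degrees. In form: [[gripper, [x, y, z], yaw], ...]. A call has 1 to 10 rows; each row shifts and turns the commanded pose from where the row before left it; what a row does not reach is not made up. A row lasts 1/8 s, in which the tool goes at most 62.5 mm and 10.7 degrees, less where a joint would pass 70% of its speed; a pose out of reach is approached as far as the arm can. A call is refused whole if a number of a shift passes 0.0625 or a number of a turn 10.7, either way. A call with a gripper value outside its range is refused whole. The fingers move at their own pace and stop on an object; "grip_force" is the grip in N (left out, the last holds). Time passes only in rows, so rows that do not move let the fingers close. It gives the time, the measured TCP pose, the force and the opening at its end, in the units of the state.
- monitor.get_obs(): the state, without advancing time (a new reading comes with each control period).
- eyes.camera(name): name is "side" or "top" or "wrist"; returns (picture, depth): 400x640x3 uint8, red, green, blue; 400x640 float32, m along the optical axis (not along the pixel's ray), 0 where there is no reading.
- eyes.camera_params(name): a dict with "fx", "fy", "cx", "cy" (pixels), "dist_coeffs" ([k1, k2, p1, p2, k3] as OpenCV has them; the pictures are not rectified), "extrinsics" (4x4, takes a point from world to camera coordinates); the wrist camera has in their place "mount" (4x4, takes a point from camera to tool coordinates, whose origin is the TCP and whose axes are the flange's). Camera axes: x right, y down, z forward; pixel columns grow to the right and rows downward; lengths in m; the calibration is good to about 2 mm. A picture is of the moment at which its call begins: read the wrist's pose just before it. camera_params takes no time and is no camera call.
- job.job_done(): hands the job in, once; it reports no verdict.
The state is a dict: "time": time; "q": joint angles; "qd": joint speeds; "joint_efforts": joint torques, N m; "ee_pos": TCP position; "tcp_rot": TCP orientation; "wrist_force": force on the tool from outside, world axes, zero at the start; "torque": the same for the moment, N m; "opening": finger opening in m.
Only numpy, scipy, OpenCV 4.12 (cv2) and the standard library are available. Lean on these libraries where they do the work, as an engineer would, in place of code of your own. Each camera call takes 0.05 s, during which the arm holds its last target.

### The job

Seal the sample tube that lies in the bench pliers: with the pliers, not with your fingers on the stopper, swing the free handle shut until the stopper is fully home in the tube and the ratchet teeth hold the handle by themselves, and let go for a moment. Then press the handle sideways off its teeth (straight down, as the pliers lie flat) so that it springs wide open again, and lay the sealed tube in the empty white bowl. Work the handle gently, never forcing it against a stop, and leave everything else where it is.

Things in the scene. Friction and masses are not known exactly. Their poses are not given: they have to be found in the camera images.
- pliers: Steel bench sealing pliers lying flat on a dark steel base plate (250 x 150 x 10 mm), fixed to the table. Origin at the underside of the plate below the pivot; +x runs from the handles over the pivot to the jaws, +y to the left of that, z up. Bolt at x=y=0, top at 85 mm. All parts lie in one plane 70 mm up, 10 to 16 mm thick. The -y handle is fixed and ends at (-133,-50,70) mm; the +y one swings.
- cradle (a point): point in the pliers' frame at (73.5, 0, 70) mm, axes as the pliers: middle of the U-shaped cradle between the jaws, where the tube lies along y. Its two plates, 5 mm thick, stand at y = -21.5 and +28.5 mm with side walls up to 76 mm above the table. The +y jaw is fixed; the -y jaw, with a round knob, belongs to the free handle and pushes the stopper towards +y.
- anvil_face (a point): nominal face of the flat anvil on the fixed (+y) jaw, (73.5, 33, 70) mm in the pliers' frame, against which the tube's closed end is pushed. The anvil sits on an adjusting screw: its true face is 0 to 9 mm farther to +y, different each time and not reported.
- lever (a joint): swing of the free handle about the pivot, rad. 0 = open, grows as the handle is pushed to -y of the pliers. A spring opens it (3 to 5 N at the thumb pad). Teeth catch at about 0.15, 0.22, 0.28; let go, it falls back onto the last tooth passed. The stopper is home between 0.19 and 0.35, depending on the anvil; the handle then goes hard. Before that it takes up to about 10 N at the thumb pad.
- handle: the free handle, a polished, slippery steel bar 11 mm wide, 14 mm high; origin at its root, 36 mm from the pivot. It is springy vertically and its spring tooth sits under the fixed rack: pressing the thumb pad down 5 mm (5 N) frees the teeth; held down, it springs open. Lower stop 11 mm down (about 8 N). Over 30 N on it is forcing it.
- thumb_pad (a point): centre of the top face of the block at the end of the free handle: 30 mm along the handle, 22 mm wide, 16 mm high, its top 78 mm above the table. With the lever at q it is at 142 mm x (-cos(0.36-q), sin(0.36-q)) from the pivot, in the pliers' frame; its outer (+y) side is flush with the handle bar and square to the swing.
- tube: round metal sample tube, 24 mm in diameter, 66 mm long, about 135 g, loose in the cradle; origin at its centre, y along the tube towards its closed end; the open end with the stopper is at -y
- stopper: dark rubber stopper in the tube's mouth: head 21 mm in diameter, 8 mm long; origin on the underside of the head. Home, with the head against the mouth, it lies at y = -33 mm in the tube's frame; at the start it stands 6 to 9 mm out (y = -39 to -42 mm). It slides in with about 6 N and stays where it is pushed
- bowl: white china bowl with a faint pattern, empty, 160 mm across the rim, 71 mm high, inside floor 7 mm up and flat to 20 mm from the centre, then rising (18 mm up at 40 mm from the centre, 47 mm at 60 mm); loose; origin at the centre of its underside
- ramekin: bystander: small white ramekin, 69 mm across, 42 mm high, origin under its centre
- salt: bystander: salt shaker, 44 mm across, 90 mm high, origin under its centre
- roll: bystander: roll of tape lying flat, 110 mm across, 24 mm high, origin under its centre
Things that resemble listed ones, but are neither listed nor needed, are in the scene too. Of the things that look like the bowl, the larger one is meant. Of the things that look like the tube, the smaller one is meant.

How it is judged (in metres and radians):
On the way, in this order (a step that is already met when the one before it is completed fails the run):
1. the stopper is home and the ratchet holds the handle shut with nothing touching it (y of stopper in the frame of tube above -0.0348 m and value of joint lever above 0.125 rad and contact force between each of the arm, the fingers and handle below 0.5 N), for 0.3 s.
2. the handle is released and has sprung open, the stopper still home, the tube not yet in the bowl (y of stopper in the frame of tube above -0.0348 m and value of joint lever below 0.05 rad and horizontal distance between tube and bowl above 0.1 m), for 0.2 s.
At the end, for the whole second after the job is handed in: the sealed tube (stopper within 1.8 mm of home) lies still in the bottom of the bowl (tube centre within 45 mm of the bowl's axis and less than 50 mm above its underside), the bowl is level and the pliers stand open (lever below 0.05 rad) (y of stopper in the frame of tube above -0.0348 m and value of joint lever below 0.05 rad and contact force between each of the arm, the fingers and handle below 0.5 N and horizontal distance between tube and bowl below 0.045 m and z of tube in the frame of bowl below 0.05 m and linear speed of tube below 0.02 m/s and angle between bowl's own z axis and vertical below 0.1 rad); the robot touches nothing.
It fails at once if the handle is forced: the robot presses on it with more than 30 N (contact force between any of the fingers, the arm and handle above 30 N).
It fails at once if the fingers press on the stopper (more than 5 N) (contact force between the fingers and stopper above 5 N).
It fails at once if the ramekin, the salt shaker or the tape roll is moved by more than 25 mm (distance of any of ramekin, salt, roll from where it was at the start of the episode above 0.025 m).
It also fails if it takes over 66 s, if anything falls off the work surface, if the arm or the gripper's body presses on something with over 40 N, if the wrist force passes 120 N, or if a joint passes its speed limit or range.

## Working session

There is one attempt and no reset: what is moved stays moved. The work goes in short steps, Python scripts to look and compute and a tool call to move; the robot and the scene stay as the last step left them, time stands still between calls to the robot, and variables do not carry over. Pictures are saved under pics/ and viewed, and the job is handed in when it is done.

Besides the shell and the picture viewer there is one more tool, called after "Request:" by a JSON object that holds its "op" and its "data". drive_tool: Moves the arm, as the interface text tells. Its arguments: {"type":"object","properties":{"plan":{"type":"array","items":{"type":"array"}},"grip_force":{"type":"number"}},"required":["plan"]}

```bash
mkdir -p pics; python3 - <<'E'
from workcell import monitor, eyes, job
import cv2
print(monitor.get_obs())
for n in ["top","side","wrist"]:
    p,d=eyes.camera(n); cv2.imwrite(f"pics/{n}0.png",p[:,:,::-1]); 
    import numpy as np; np.savez(f"pics/{n}0.npz",p=p,d=d)
    print(n,eyes.camera_params(n))
E
```

```text
{'time': 0.0, 'q': array([6.62348970e+01, 5.01104300e+00, 1.00367641e+01, 9.50982372e+01,
       4.93599572e-04, 8.99985850e+01]), 'qd': array([ 0.09241952,  0.09248931,  0.06441273,  0.03617073,  0.02059726,
       -0.10107555]), 'joint_efforts': array([ 1.36825511e-03, -5.20382881e+01,  4.64807868e+01,  1.59941782e-02,
        8.52595008e-05, -3.45691689e-06]), 'ee_pos': array([0.22155875, 0.5031768 , 0.23150429]), 'tcp_rot': array([-1.79927484e+02, -4.95390038e-04,  1.56236311e+02]), 'wrist_force': array([-0.10776994,  0.33554404, -0.36229907]), 'torque': array([-0.02665101,  0.02687625,  0.04634222]), 'opening': 0.08531820318058882}
top {'fx': 470.43342802250265, 'fy': 470.43342802250265, 'cx': 326.78617339398374, 'cy': 189.6701471829173, 'dist_coeffs': array([0.02612132, 0.        , 0.        , 0.        , 0.        ]), 'extrinsics': array([[ 0.02949216, -0.9992958 , -0.02319743, -0.06890432],
       [-0.98518859, -0.02513826, -0.16962167,  0.55536497],
       [ 0.16891908,  0.02785635, -0.9852362 ,  1.30180438],
       [ 0.        ,  0.        ,  0.        ,  1.        ]])}
sid
[... 301 characters left out ...]
, -0.8448435 ,  0.19647435],
       [ 0.24031088, -0.8100318 , -0.53488238,  1.39804492],
       [ 0.        ,  0.        ,  0.        ,  1.        ]])}
wrist {'fx': 349.7174401686618, 'fy': 349.7174401686618, 'cx': 320.8959082439868, 'cy': 204.07333971059683, 'dist_coeffs': array([-0.07760571,  0.        ,  0.        ,  0.        ,  0.        ]), 'mount': array([[ 1.29850769e-03, -9.59935446e-01, -2.80218224e-01,
         7.06240649e-02],
       [ 9.99998754e-01,  9.94921270e-04,  1.22563719e-03,
        -2.98553593e-04],
       [-8.97737516e-04, -2.80219466e-01,  9.59935542e-01,
        -1.41283205e-01],
       [ 0.00000000e+00,  0.00000000e+00,  0.00000000e+00,
         1.00000000e+00]])}
```

View pics/top0.png

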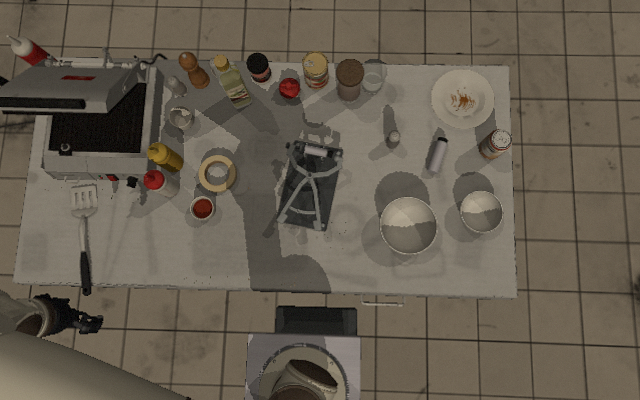

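View pics/side0.png

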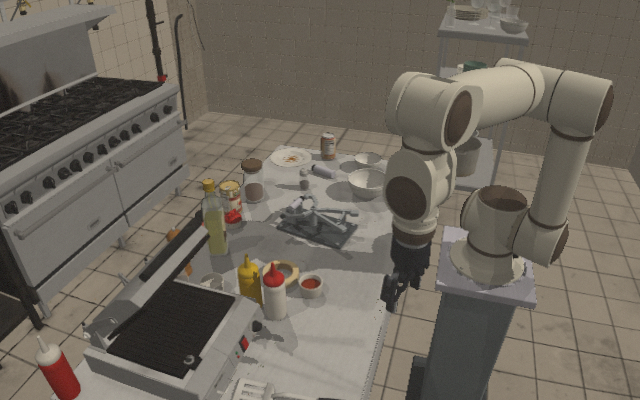

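View pics/wrist0.png

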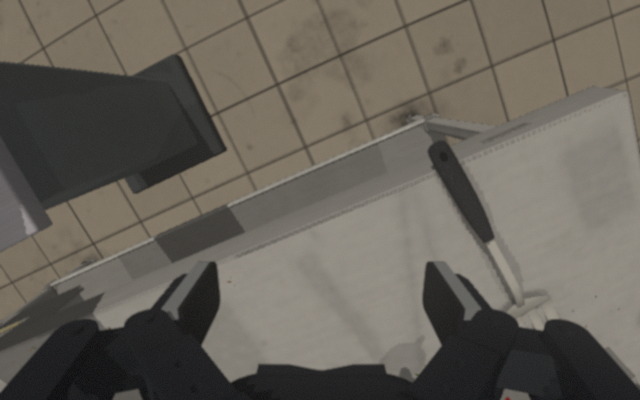

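```bash
cat > h.py <<'E'
import numpy as np, cv2
from workcell import monitor, eyes, job
def cal(n):
    c=eyes.camera_params(n); K=np.array([[c['fx'],0,c['cx']],[0,c['fy'],c['cy']],[0,0,1]]); return c,K,np.array(c['dist_coeffs'])
def ext(n,obs=None):
    c=eyes.camera_params(n)
    if n!='wrist': return c['extrinsics']
    from scipy.spatial.transform import Rotation as R
    o=obs if obs is not None else monitor.get_obs()
    T=np.eye(4);T[:3,:3]=R.from_euler('xyz',o['tcp_rot'],degrees=True).as_matrix();T[:3,3]=o['ee_pos']
    return np.linalg.inv(T@c['mount'])
def ray(n,u,v,E):
    c,K,D=cal(n); p=cv2.undistortPoints(np.array([[[u,v]]],float),K,D)[0,0]
    Ei=np.linalg.inv(E); o=Ei[:3,3]; d=Ei[:3,:3]@np.array([p[0],p[1],1.0]); return o,d
def atz(n,u,v,z,E):
    o,d=ray(n,u,v,E); return o+d*(z-o[2])/d[2]
def atd(n,u,v,dep,E):
    o,d=ray(n,u,v,E); return o+d*dep
def proj(n,P,E):
    c,K,D=cal(n); r,_=cv2.Rodrigues(E[:3,:3]); return cv2.projectPoints(np.atleast_2d(np.array(P,float)),r,E[:3,3],K,D)[0][:,0]
def crop(p,x0,y0,x1,y1,s,name):
    cv2.imwrite(name,cv2.resize(p[y0:y1,x0:x1,::-1],None,fx=s,fy=s,interpolation=cv2.INTER_CUBIC))
E
python3 - <<'E'
from h import *
p=np.load('pics/top0.npz')['p']; crop(p,260,125,360,245,5,'pics/top0c.png')
crop(p,360,60,520,260,3,'pics/top0b.png')
d=np.load('pics/top0.npz')['d'];E=ext('top')
for u,v in [(315,150),(408,225),(482,212),(438,153),(340,240)]:
    print(u,v,d[v,u],atd('top',u,v,d[v,u],E))
E
```

```text
315 150 1.3349785 [ 0.66467358 -0.01772537  0.07978615]
408 225 1.3605195 [ 0.46544047 -0.29031824  0.01199653]
482 212 1.3680733 [ 0.50984749 -0.50444012  0.00588909]
438 153 1.3658913 [ 0.67422964 -0.3725968   0.04001487]
340 240 1.3721502 [ 0.41760991 -0.09512683 -0.00249017]
```

View pics/top0c.png

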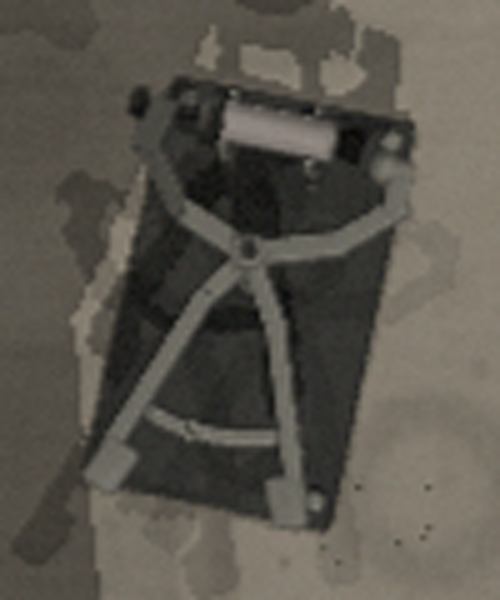

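View pics/top0b.png

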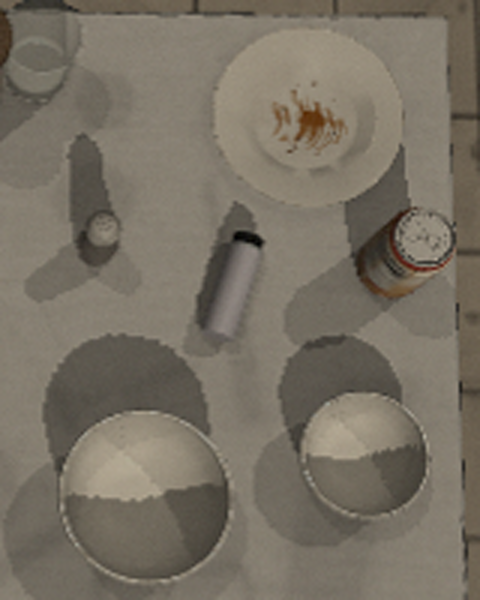

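```bash
python3 - <<'E'
from h import *
E=ext('top')
f=lambda cx,cy,z: atz('top',260+cx/5-0.4,125+cy/5-0.4,z,E)
b=f(250,250,.085); t=f(112,465,.078); fx=f(287,502,.075)
print('bolt',b,'pad',t,'fix',fx)
print(np.linalg.norm((t-b)[:2]),np.linalg.norm((fx-b)[:2]))
# plate corners z=.01
C=[f(*c,.01) for c in [(178,80),(412,122),(328,530),(85,483)]]
for c in C: print(c)
for a in range(4): print(np.linalg.norm(C[a]-C[(a+1)%4]))
print('yaws plate',np.degrees(np.arctan2(*( (C[0]-C[3])[1::-1]))),np.degrees(np.arctan2(*((C[1]-C[2])[1::-1]))))
d=(t-b)[:2]; print('yaw pad', np.degrees(np.arctan2(d[1],d[0]))-(180-np.degrees(.36)))
d=(fx-b)[:2]; print('yaw fix', np.degrees(np.arctan2(d[1],d[0]))-np.degrees(np.arctan2(-50,-133)))
# tube ends
for c in [(225,122),(337,142),(362,148)]: print(f(*c,.075))
E
```

```text
bolt [ 0.5920656  -0.00527427  0.085     ] pad [0.46987239 0.06750394 0.078     ] fix [ 0.45222594 -0.03021742  0.075     ]
0.14222463184481324 0.14204678880809088
[0.71037087 0.04669817 0.01      ]
[ 0.68770797 -0.09436423  0.01      ]
[ 0.4427571  -0.05151217  0.01      ]
[0.46628301 0.09111865 0.01      ]
0.142871291707006
0.24867092261534673
0.14455801739469773
0.2480968792833113
yaws plate -10.314134239749409 -9.922989742050872
yaw pad -10.151523217478172
yaw fix -10.489773617018614
[0.66814378 0.01230211 0.075     ]
[ 0.65794208 -0.05188442  0.075     ]
[ 0.65477366 -0.06619217  0.075     ]
```

Request:
{"op": "drive_tool", "data": {"plan": [[0,[0.026,-0.04,0.005],-9.7],[0,[0.026,-0.04,0.005],-9.7],[0,[0.026,-0.04,0.005],-9.7],[0,[0.026,-0.04,0.005],-9.7],[0,[0.026,-0.04,0.005],-9.7],[0,[0.026,-0.04,0.005],-9.7],[0,[0.026,-0.04,0.005],-9.7],[0,[0.026,-0.04,0.005],-9.7],[0,[0.026,-0.04,0.005],-9.7],[0,[0.026,-0.04,0.005],-9.7]], "grip_force": 30}}

```text
time: 1.4
ee_pos: [0.4822, 0.1019, 0.2822]
tcp_rot: [-180.0, -0.0, 58.9]
wrist_force: [1.3, 1.3, -0.2]
opening: 0.0
```

```bash
cat > look.py <<'E'
import sys
from h import *
o=monitor.get_obs(); n=sys.argv[2]
p,d=eyes.camera(n); E=ext(n,o)
np.savez(f'pics/{sys.argv[1]}.npz',p=p,d=d,E=E); cv2.imwrite(f'pics/{sys.argv[1]}.png',p[:,:,::-1])
print({k:np.round(o[k],4) for k in ['time','q','ee_pos','tcp_rot','wrist_force','opening']})
E
python3 look.py w1 wrist
```

```text
{'time': np.float64(1.4), 'q': array([ 1.192640e+01, -1.426700e+00,  9.145700e+00,  1.005750e+02,
        4.200000e-03,  1.330177e+02]), 'ee_pos': array([0.4822, 0.1019, 0.2822]), 'tcp_rot': array([-1.799952e+02, -1.400000e-03,  5.890880e+01]), 'wrist_force': array([ 1.3281,  1.2779, -0.1844]), 'opening': np.float64(0.0)}
```

View pics/w1.png

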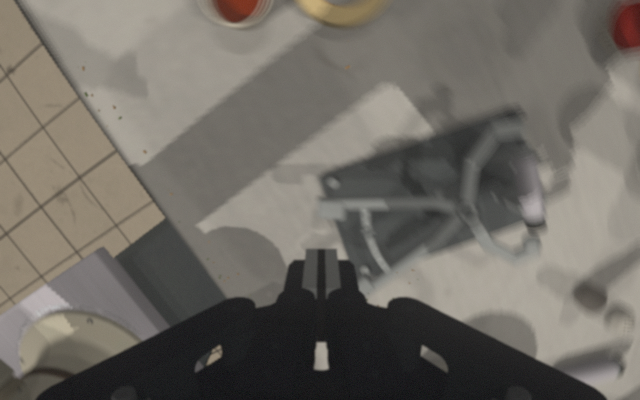

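```bash
cat >> h.py <<'E'
A=np.radians(-10.2); B=np.array([0.592,-0.005])
def W(x,y,z=.07):
    c,s=np.cos(A),np.sin(A); return np.array([B[0]+c*x-s*y,B[1]+s*x+c*y,z])
def pad(q): return W(-.142*np.cos(.36-q),.142*np.sin(.36-q),.078)
E
python3 look.py w2 wrist; python3 - <<'E'
from h import *
z=np.load('pics/w2.npz');p=z['p'].copy();E=z['E']
pts=[W(0,0,.085),pad(0),W(-.133,-.05,.078),W(.0735,0,.082),W(.0735,-.033,.07),W(.0735,.033,.07)]
for q in proj('wrist',pts,E):
    print(q); cv2.drawMarker(p,tuple(int(round(a)) for a in q),(255,0,0),0,8,1)
crop(p,290,90,570,310,2.8,'pics/w2c.png')
E
```

```text
{'time': np.float64(1.45), 'q': array([ 1.153810e+01, -1.262600e+00,  9.295200e+00,  1.005294e+02,
       -1.142000e-01,  1.332365e+02]), 'ee_pos': array([0.4845, 0.0983, 0.2821]), 'tcp_rot': array([1.799011e+02, 6.380000e-02, 5.830150e+01]), 'wrist_force': array([-1.0423, -2.4379, -1.1685]), 'opening': np.float64(-0.0002)}
[462.12728882 207.62367264]
[323.5734579  207.58079862]
[356.12612314 287.65604391]
[528.13489807 181.71963283]
[527.97473044 206.93766545]
[515.20207832 150.11837373]
```

View pics/w2c.png

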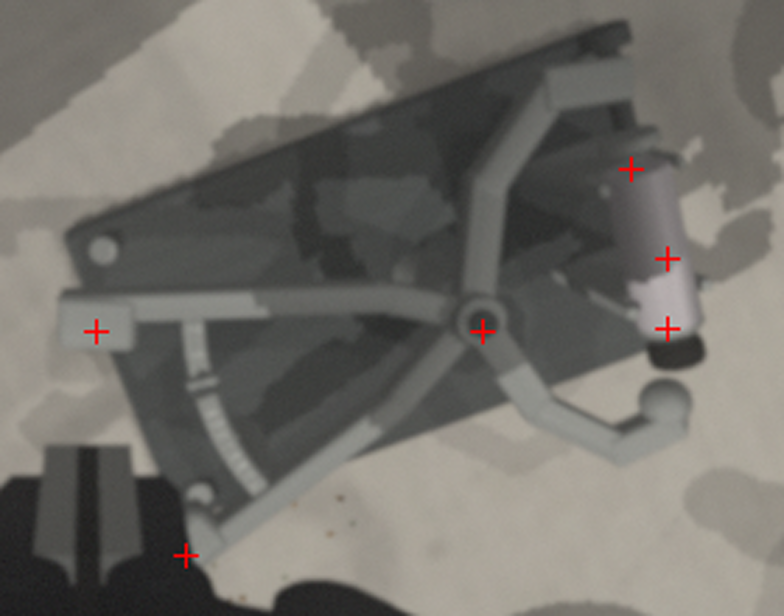

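```bash
python3 - <<'E'
from h import *
for q in [0,.05,.1,.15,.2,.25,.3,.35]:
    a=np.radians(180-10.2-90)-.36+q; n=np.array([np.cos(a),np.sin(a)])
    print(q,pad(q)[:2].round(4),'contact',(pad(q)[:2]+.022*n).round(4),'out10',(pad(q)[:2]+.032*n).round(4),np.degrees(a).round(1))
o=monitor.get_obs();print(o['ee_pos'],o['tcp_rot'])
E
```

```text
0 [0.4701 0.0678] contact [0.4813 0.0867] out10 [0.4865 0.0952] 59.2
0.05 [0.4666 0.0616] contact [0.4769 0.081 ] out10 [0.4816 0.0898] 62.0
0.1 [0.4634 0.0552] contact [0.4727 0.0752] out10 [0.477  0.0842] 64.9
0.15 [0.4606 0.0487] contact [0.4689 0.0691] out10 [0.4727 0.0783] 67.8
0.2 [0.458  0.0421] contact [0.4653 0.0628] out10 [0.4686 0.0723] 70.6
0.25 [0.4558 0.0353] contact [0.4621 0.0564] out10 [0.4649 0.066 ] 73.5
0.3 [0.454  0.0285] contact [0.4592 0.0499] out10 [0.4615 0.0596] 76.4
0.35 [0.4525 0.0215] contact [0.4566 0.0432] out10 [0.4585 0.053 ] 79.2
[0.48330546 0.1002808  0.28185458] [1.79981378e+02 4.63178878e-02 5.87610031e+01]
```

Request:
{"op": "drive_tool", "data": {"plan": [[0,[0.006,0,-0.04],0.3],[0,[0,0,-0.05],0],[0,[0,0,-0.05],0],[0,[0,0,-0.045],0],[0,[0,0,-0.016],0],[0,[0,0,0],0],[0,[0,0,0],0]]}}

```text
time: 2.38
ee_pos: [0.4886, 0.1037, 0.0832]
tcp_rot: [179.9, -0.1, 59.6]
wrist_force: [-0.4, -0.9, -0.0]
opening: -0.0002
```

```bash
python3 look.py w3 wrist
```

```text
{'time': np.float64(2.375), 'q': array([ 1.198460e+01, -2.344100e+00, -1.385580e+01,  7.833870e+01,
        2.300000e-03,  1.324259e+02]), 'ee_pos': array([0.4886, 0.1037, 0.0832]), 'tcp_rot': array([ 1.798911e+02, -1.027000e-01,  5.955890e+01]), 'wrist_force': array([-0.4408, -0.862 , -0.0031]), 'opening': np.float64(-0.0002)}
```

View pics/w3.png

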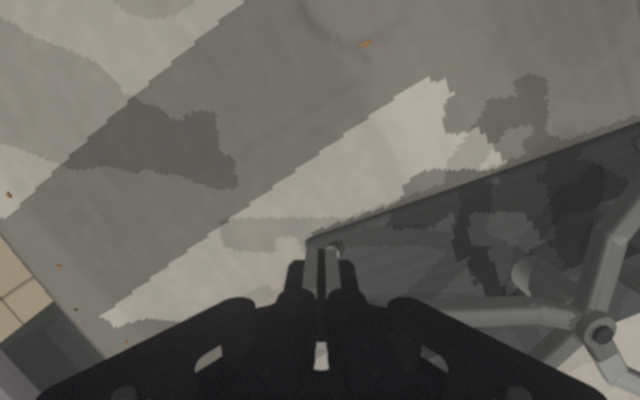

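Request:
{"op": "drive_tool", "data": {"plan": [[0,[-0.004,-0.008,-0.003],0],[0,[-0.002,-0.005,0],0],[0,[0,0,0],0],[0,[0,0,0],0]]}}

```text
time: 2.92
ee_pos: [0.4817, 0.0903, 0.0783]
tcp_rot: [180.0, -0.0, 59.5]
wrist_force: [0.2, 0.1, 0.4]
opening: -0.0003
```

Request:
{"op": "drive_tool", "data": {"plan": [[0,[-0.002,-0.003,0],1],[0,[-0.002,-0.003,0],1],[0,[-0.002,-0.003,0],1],[0,[-0.002,-0.003,0],1],[0,[-0.0015,-0.003,0],1],[0,[-0.0015,-0.003,0],1],[0,[0,0,0],0]]}}

```text
time: 3.8
ee_pos: [0.4705, 0.072, 0.0782]
tcp_rot: [-180.0, 0.0, 65.5]
wrist_force: [-0.2, -1.5, 2.6]
opening: 0.0
```

```bash
python3 look.py w4 wrist; python3 look.py t4 top; python3 look.py s4 side; python3 - <<'E'
from h import *
crop(np.load('pics/w4.npz')['p'],250,180,640,400,2,'pics/w4c.png')
crop(np.load('pics/s4.npz')['p'],260,160,400,270,5,'pics/s4c.png')
E
```

```text
{'time': np.float64(3.8), 'q': array([ 8.712300e+00, -5.331200e+00, -1.723800e+01,  7.810950e+01,
       -2.280000e-02,  1.231826e+02]), 'ee_pos': array([0.4705, 0.072 , 0.0782]), 'tcp_rot': array([-1.799988e+02,  2.800000e-02,  6.552970e+01]), 'wrist_force': array([-0.1559, -1.5005,  2.6391]), 'opening': np.float64(0.0)}
{'time': np.float64(3.85), 'q': array([ 8.723200e+00, -5.321700e+00, -1.722960e+01,  7.810880e+01,
       -2.990000e-02,  1.232119e+02]), 'ee_pos': array([0.4705, 0.072 , 0.0782]), 'tcp_rot': array([1.799976e+02, 3.420000e-02, 6.551130e+01]), 'wrist_force': array([-1.1063, -0.8502,  1.7611]), 'opening': np.float64(0.0001)}
{'time': np.float64(3.9), 'q': array([ 8.728000e+00, -5.313700e+00, -1.722730e+01,  7.810890e+01,
       -2.920000e-02,  1.232158e+02]), 'ee_pos': array([0.4705, 0.0721, 0.0781]), 'tcp_rot': array([-1.799972e+02,  3.670000e-02,  6.551220e+01]), 'wrist_force': array([-1.0311, -1.2408,  1.3712]), 'opening': np.float64(0.0003)}
```

View pics/w4c.png

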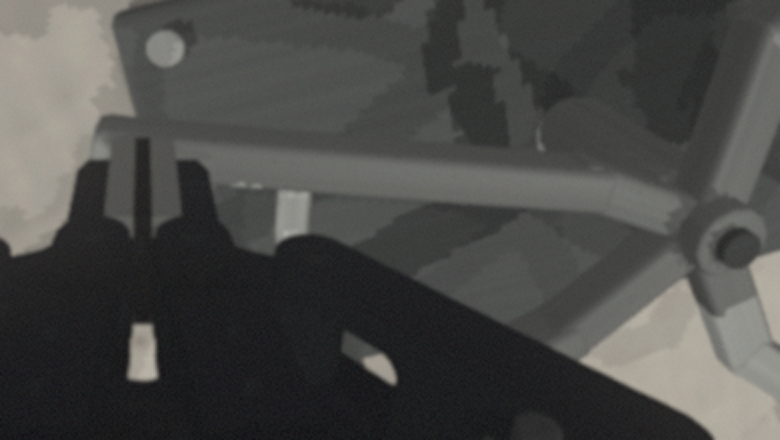

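View pics/s4c.png

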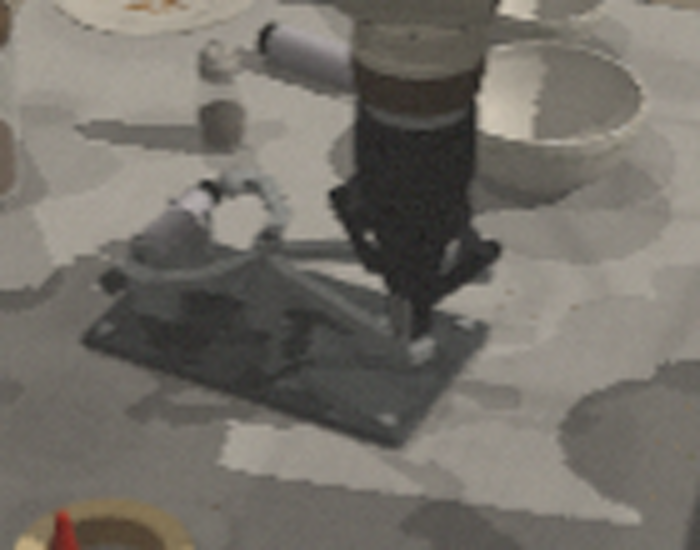

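```bash
python3 - <<'E'
from h import *
z=np.load('pics/w4.npz');p=z['p'].copy();E=z['E'];d=z['d']
def mk(P,c):
    for q in proj('wrist',P,E): cv2.drawMarker(p,tuple(int(round(a)) for a in q),c,0,6,1)
def padc(q):
    a=np.radians(180-10.2)-.36+q; r=np.array([np.cos(a),np.sin(a),0]); n=-np.array([-r[1],r[0],0])
    return [pad(q)+s*.015*r+t*.011*n for s in(-1,1) for t in (-1,1)]
mk(padc(0),(255,0,0)); mk(padc(.1),(0,255,0))
o=np.array([.4705,.072,.0782]);a=np.radians(65.5);x=np.array([np.cos(a),np.sin(a),0]);y=np.array([np.sin(a),-np.cos(a),0])
tips=[o+s*.011*x+t*.0125*y-np.array([0,0,.022]) for s in(-1,1) for t in(-1,1)]
mk(tips,(0,0,255))
print(proj('wrist',tips,E))
Ei=np.linalg.inv(E)
for u,v in [(310,255),(332,255),(310,270),(310,285),(332,270),(400,262),(305,242)]:
    print(u,v,d[v,u],atd('wrist',u,v,d[v,u],E).round(4))
crop(p,250,200,450,350,4,'pics/w4d.png')
E
```

```text
[[295.2907636  268.10808987]
 [343.8073442  268.2019904 ]
 [294.40234544 227.99704184]
 [344.75494721 228.09207779]]
310 255 0.14279084 [0.4716 0.0836 0.0882]
332 255 0.14301267 [0.4798 0.0798 0.088 ]
310 270 0.13090922 [0.4718 0.0831 0.1007]
310 285 0.11987808 [0.4721 0.083  0.1121]
332 270 0.13055874 [0.4794 0.0798 0.101 ]
400 262 0.15721795 [0.5045 0.0586 0.0758]
305 242 0.1593927 [0.4685 0.0836 0.0713]
```

View pics/w4d.png

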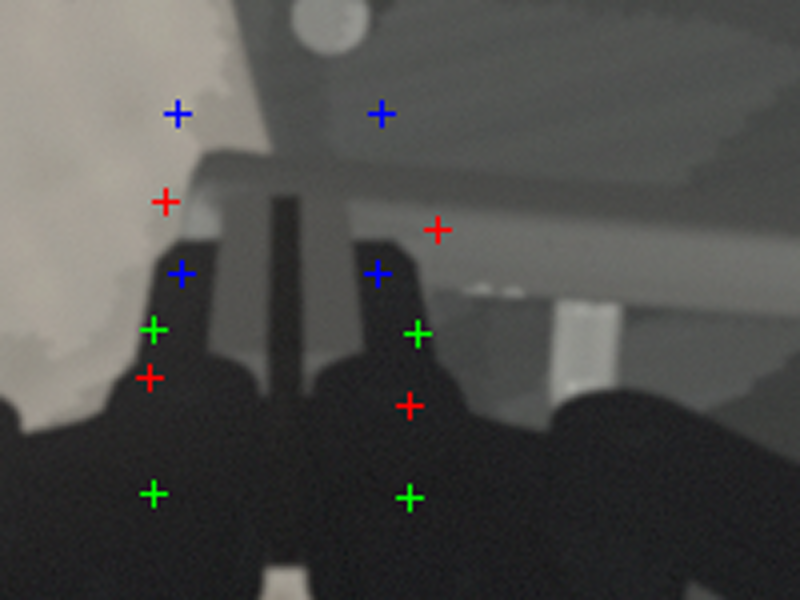

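```bash
python3 - <<'E'
from h import *
c=eyes.camera_params('wrist');M=c['mount']
for n in ['w2','w3','w4']:
    d=np.load(f'pics/{n}.npz')['d']
    for u in (310,332,300,343):
        print(n,u)
        for v in range(246,300,6):
            P=M@np.append(np.r_[cv2.undistortPoints(np.array([[[u,v]]],float),*cal('wrist')[1:])[0,0],1]*d[v,u],1)
            print('  ',v,round(float(d[v,u]),4),(P[:3]*1000).round(1))
E
```

```text
w2 310
   246 0.4578 [-109.8  -13.5  282.9]
   252 0.1463 [10.8 -3.9 -6.4]
   258 0.1396 [ 11.2  -3.7 -13.3]
   264 0.1356 [ 10.7  -3.5 -17.6]
   270 0.1318 [ 10.2  -3.4 -21.7]
   276 0.1256 [ 11.   -3.2 -28. ]
   282 0.1217 [ 10.8  -3.1 -32. ]
   288 0.1171 [ 11.1  -3.  -36.7]
   294 0.112 [ 11.9  -2.8 -41.9]
w2 332
   246 0.4581 [-109.9   15.3  283.1]
   252 0.1455 [11.1  5.3 -7.1]
   258 0.1388 [ 11.6   5.1 -14. ]
   264 0.1342 [ 11.3   5.  -18.9]
   270 0.1298 [ 11.1   4.8 -23.5]
   276 0.1266 [ 10.5   4.7 -27.1]
   282 0.1219 [ 10.7   4.6 -31.9]
   288 0.1174 [ 11.    4.5 -36.5]
   294 0.1119 [ 12.    4.3 -42. ]
w2 300
   246 0.4574 [-109.7  -26.6  282.5]
   252 0.4604 [-118.5  -26.8  283. ]
   258 0.4627 [-127.1  -26.9  282.9]
   264 0.1432 [  7.3  -7.9 -10.7]
   270 0.1385 [  7.1  -7.6 -15.6]
   276 0.1349 [  6.5  -7.4 -19.6]
   282 0.1304 [  6.5  -7.1 -24.2]
   288 0.116 [ 11.7  -6.3 -37.7]
   294 0.1098 [ 13.   -5.9 -43.8]
w2 343
   246 0.4462 [-105.2   29.   272.1]
   252 0.46 [-118.3   29.9  282.7]
   258 0.462 [-126.7   30.   282.3]
   264 0.1459 [ 6.2 10.  -8.3]
   270 0
[... 1916 characters left out ...]
0.1212 [ 11.1   4.6 -32.5]
   288 0.1187 [ 10.3   4.5 -35.3]
   294 0.1128 [ 11.5   4.3 -41.2]
w4 300
   246 0.1572 [ 8.9 -8.7  4.4]
   252 0.155 [ 7.2 -8.6  1.6]
   258 0.1558 [ 4.3 -8.6  1.6]
   264 0.1439 [  7.   -7.9 -10. ]
   270 0.1399 [  6.4  -7.7 -14.3]
   276 0.1351 [  6.4  -7.4 -19.4]
   282 0.1297 [  6.9  -7.1 -24.9]
   288 0.1162 [ 11.6  -6.3 -37.6]
   294 0.1099 [ 12.9  -5.9 -43.7]
w4 343
   246 0.1607 [ 7.6 10.9  7.6]
   252 0.1566 [ 6.6 10.6  3.1]
   258 0.1555 [ 4.4 10.6  1.3]
   264 0.144 [  7.    9.8 -10. ]
   270 0.1394 [  6.7   9.6 -14.8]
   276 0.1335 [  7.2   9.2 -20.8]
   282 0.1296 [  6.9   8.9 -25. ]
   288 0.1166 [ 11.4   8.1 -37.2]
   294 0.1084 [ 13.8   7.6 -45.1]
```

Request:
{"op": "drive_tool", "data": {"plan": [[0,[0,0,0.012],0],[0,[0.006,0.01,0.003],-2],[0,[0.007,0.01,0],-2],[0,[0.006,0.009,0],-2],[0,[0,0,-0.015],0],[0,[0,0,-0.022],0],[0,[0,0,0],0],[0,[0,0,0],0]]}}

```text
time: 4.95
ee_pos: [0.4896, 0.1012, 0.0565]
tcp_rot: [180.0, -0.0, 59.5]
wrist_force: [0.1, -0.6, 0.8]
opening: -0.0001
```

```bash
python3 look.py w5 wrist; python3 look.py s5 side; python3 - <<'E'
from h import *
crop(np.load('pics/w5.npz')['p'],250,180,640,400,2,'pics/w5c.png')
crop(np.load('pics/s5.npz')['p'],260,160,400,270,5,'pics/s5c.png')
E
```

```text
{'time': np.float64(4.95), 'q': array([ 1.167620e+01, -1.553600e+00, -1.605910e+01,  7.549190e+01,
        1.000000e-04,  1.321311e+02]), 'ee_pos': array([0.4896, 0.1012, 0.0565]), 'tcp_rot': array([ 1.799981e+02, -1.800000e-03,  5.954510e+01]), 'wrist_force': array([ 0.1036, -0.5805,  0.7673]), 'opening': np.float64(-0.0001)}
{'time': np.float64(5.0), 'q': array([ 1.167950e+01, -1.563000e+00, -1.602990e+01,  7.548770e+01,
       -4.000000e-04,  1.321376e+02]), 'ee_pos': array([0.4899, 0.1013, 0.0569]), 'tcp_rot': array([ 1.799661e+02, -3.010000e-02,  5.954190e+01]), 'wrist_force': array([-0.2071,  0.0938, -0.4108]), 'opening': np.float64(0.0002)}
```

View pics/w5c.png

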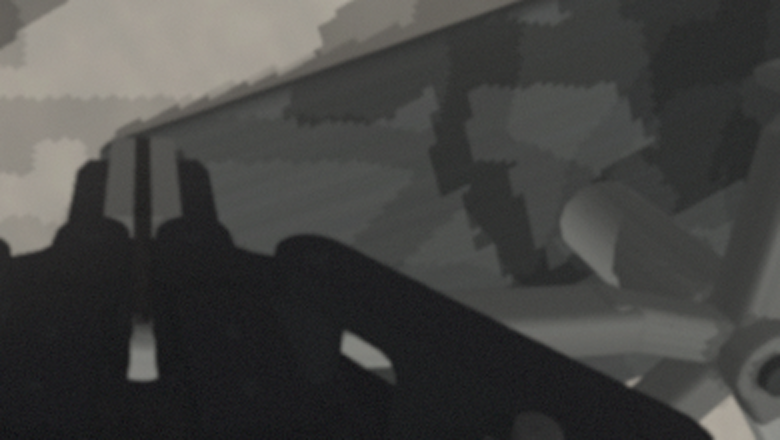

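View pics/s5c.png

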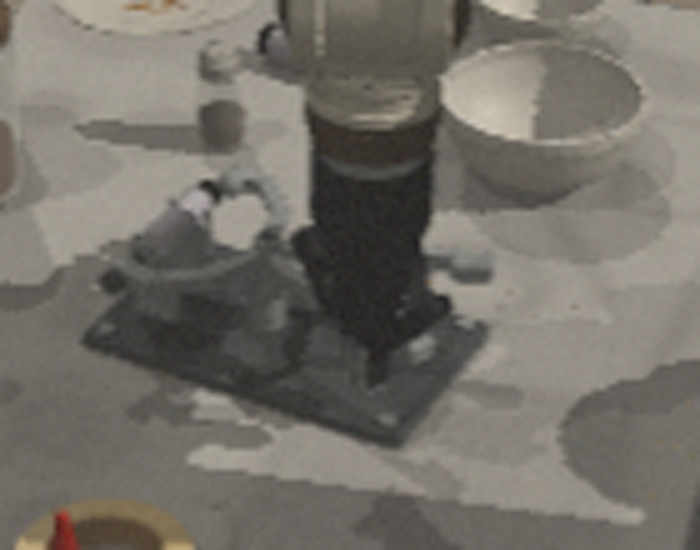

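```bash
python3 - <<'E'
from h import *
E=ext('side')
o,d=ray('side',260+375/5,160+387/5,E)
for z in (.03,.04,.05,.06,.07): print(z,(o+d*(z-o[2])/d[2])[:2])
print(proj('side',[[.49,.1013,.035],[.49,.1013,.06]],E)-[260,160])
E
```

```text
0.03 [0.48953097 0.0692596 ]
0.04 [0.48606662 0.08193191]
0.05 [0.48260226 0.09460422]
0.06 [0.4791379  0.10727653]
0.07 [0.47567355 0.11994884]
[[72.13177799 81.86592487]
 [72.26479259 75.69152848]]
```

Request:
{"op": "drive_tool", "data": {"plan": [[0,[-0.004,-0.007,0],0],[0,[-0.003,-0.005,0],0],[0,[-0.002,-0.004,0],1],[0,[-0.002,-0.003,0],1],[0,[0,0,0],0]]}}

```text
time: 5.68
ee_pos: [0.4786, 0.0824, 0.0564]
tcp_rot: [180.0, -0.0, 61.6]
wrist_force: [-0.2, 3.5, 1.4]
opening: 0.0
```

Request:
{"op": "drive_tool", "data": {"plan": [[0,[-0.002,-0.0025,0],1],[0,[-0.002,-0.0025,0],1],[0,[-0.002,-0.0025,0],1],[0,[-0.002,-0.0025,0],1],[0,[-0.001,-0.002,0],1],[0,[0,0,0],0]]}}

```text
time: 6.42
ee_pos: [0.4701, 0.0702, 0.0564]
tcp_rot: [179.9, -0.0, 66.6]
wrist_force: [2.2, 4.6, -0.4]
opening: 0.0002
```

```bash
python3 look.py w6 wrist; python3 - <<'E'
from h import *
crop(np.load('pics/w6.npz')['p'],250,180,640,400,2,'pics/w6c.png')
E
```

```text
{'time': np.float64(6.425), 'q': array([ 8.50080e+00, -5.01850e+00, -1.93757e+01,  7.55724e+01,
       -6.80000e-03,  1.21916e+02]), 'ee_pos': array([0.4701, 0.0702, 0.0564]), 'tcp_rot': array([ 1.799366e+02, -3.140000e-02,  6.658480e+01]), 'wrist_force': array([ 2.1982,  4.5517, -0.3946]), 'opening': np.float64(0.0002)}
```

View pics/w6c.png

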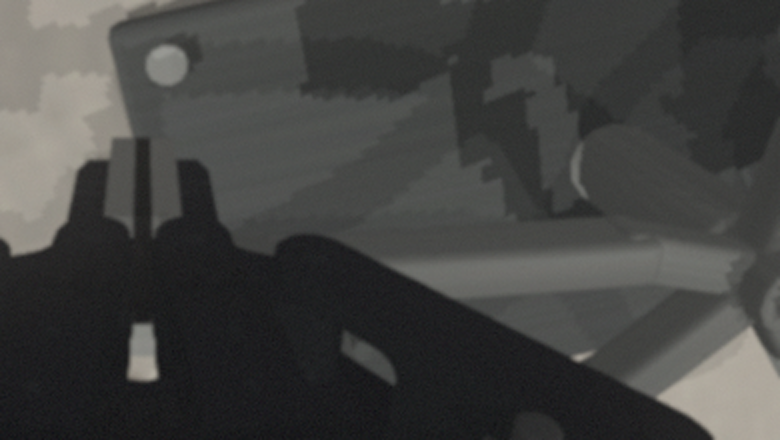

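Request:
{"op": "drive_tool", "data": {"plan": [[0,[-0.0007,-0.0014,0],0.6],[0,[-0.0006,-0.0014,0],0.6],[0,[-0.0006,-0.0014,0],0.6],[0,[0,0,0],0]]}}

```text
time: 6.98
ee_pos: [0.4679, 0.0664, 0.0563]
tcp_rot: [180.0, -0.0, 68.4]
wrist_force: [2.0, 5.8, 1.6]
opening: 0.0002
```

Request:
{"op": "drive_tool", "data": {"plan": [[0,[-0.0005,-0.0014,0],0.6],[0,[0,0,0],0]]}}

```text
time: 7.22
ee_pos: [0.4672, 0.0651, 0.0562]
tcp_rot: [-180.0, -0.1, 69.0]
wrist_force: [1.5, 6.2, 1.8]
opening: 0.0001
```

Request:
{"op": "drive_tool", "data": {"plan": [[0,[-0.0005,-0.0014,0],0.6],[0,[0,0,0],0]]}}

```text
time: 7.48
ee_pos: [0.4666, 0.0639, 0.0562]
tcp_rot: [-180.0, -0.1, 69.6]
wrist_force: [0.7, 8.2, 0.3]
opening: -0.0003
```

Request:
{"op": "drive_tool", "data": {"plan": [[0,[-0.0004,-0.0012,0],0.5],[0,[0,0,0],0]]}}

```text
time: 7.72
ee_pos: [0.466, 0.0628, 0.0561]
tcp_rot: [-179.9, -0.1, 70.1]
wrist_force: [-0.2, 7.4, 1.2]
opening: 0.0001
```

Request:
{"op": "drive_tool", "data": {"plan": [[0,[-0.0004,-0.0012,0],0.5],[0,[0,0,0],0]]}}

```text
time: 7.98
ee_pos: [0.4655, 0.0618, 0.0561]
tcp_rot: [-179.9, -0.1, 70.6]
wrist_force: [-1.4, 9.7, 1.8]
opening: -0.0
```

Request:
{"op": "drive_tool", "data": {"plan": [[0,[-0.0004,-0.0012,0],0.5],[0,[0,0,0],0]]}}

```text
time: 8.22
ee_pos: [0.4649, 0.0606, 0.0561]
tcp_rot: [-179.9, -0.1, 71.1]
wrist_force: [-1.2, 9.2, 1.3]
opening: -0.0003
```

```bash
python3 look.py t7 top; python3 look.py s7 side; python3 - <<'E'
from h import *
a=cv2.resize(np.load('pics/t7.npz')['p'][135:185,280:350],None,fx=5.5,fy=5.5,interpolation=2)
b=cv2.resize(np.load('pics/s7.npz')['p'][185:225,270:326],None,fx=7,fy=7,interpolation=2)
h=280; 
cv2.imwrite('pics/m7.png',np.hstack([cv2.resize(a,(392,h)),cv2.resize(b,(392,h))])[:,:,::-1])
E
```

```text
{'time': np.float64(8.225), 'q': array([  7.3512,  -5.7804, -20.1194,  75.7145,   0.1302, 116.2373]), 'ee_pos': array([0.4649, 0.0606, 0.0561]), 'tcp_rot': array([-1.798945e+02, -9.310000e-02,  7.111370e+01]), 'wrist_force': array([-1.2234,  9.1868,  1.3039]), 'opening': np.float64(-0.0003)}
{'time': np.float64(8.275), 'q': array([  7.3508,  -5.7789, -20.1184,  75.7144,   0.1272, 116.242 ]), 'ee_pos': array([0.4649, 0.0606, 0.0561]), 'tcp_rot': array([-1.798953e+02, -9.030000e-02,  7.110860e+01]), 'wrist_force': array([-1.2321,  9.5828,  1.2589]), 'opening': np.float64(-0.0001)}
```

View pics/m7.png

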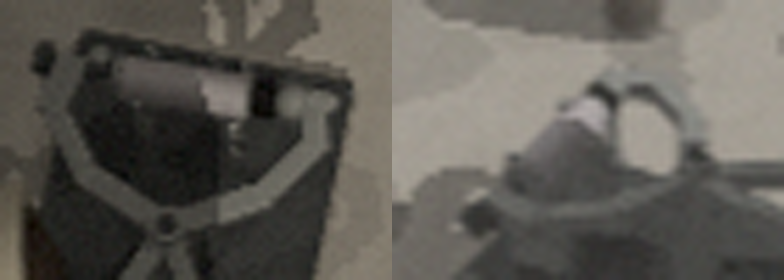

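Request:
{"op": "drive_tool", "data": {"plan": [[0,[-0.0004,-0.0012,0],0.5],[0,[-0.0004,-0.0012,0],0.5],[0,[0,0,0],0]]}}

```text
time: 8.7
ee_pos: [0.4639, 0.0583, 0.0559]
tcp_rot: [-179.9, -0.1, 72.1]
wrist_force: [-2.4, 9.8, 1.2]
opening: -0.0001
```

Request:
{"op": "drive_tool", "data": {"plan": [[0,[-0.0004,-0.0012,0],0.5],[0,[-0.0003,-0.0012,0],0.5],[0,[0,0,0],0]]}}

```text
time: 9.07
ee_pos: [0.463, 0.0559, 0.0558]
tcp_rot: [-179.8, -0.1, 73.1]
wrist_force: [-3.1, 9.1, 2.0]
opening: 0.0002
```

Request:
{"op": "drive_tool", "data": {"plan": [[0,[-0.0003,-0.0012,0],0.5],[0,[-0.0003,-0.0012,0],0.5],[0,[0,0,0],0]]}}

```text
time: 9.45
ee_pos: [0.4626, 0.0533, 0.056]
tcp_rot: [-179.9, -0.1, 74.1]
wrist_force: [-2.4, 9.3, 1.9]
opening: -0.0
```

Request:
{"op": "drive_tool", "data": {"plan": [[0,[-0.0003,-0.0012,0],0.5],[0,[0,0,0],0]]}}

```text
time: 9.7
ee_pos: [0.4622, 0.0524, 0.056]
tcp_rot: [-179.8, -0.1, 74.6]
wrist_force: [-3.7, 11.5, 2.3]
opening: 0.0
```

Request:
{"op": "drive_tool", "data": {"plan": [[0,[-0.0003,-0.0012,0],0.5],[0,[0,0,0],0]]}}

```text
time: 9.95
ee_pos: [0.4619, 0.0517, 0.056]
tcp_rot: [-179.8, -0.2, 75.1]
wrist_force: [-3.5, 13.8, 2.1]
opening: 0.0001
```

Request:
{"op": "drive_tool", "data": {"plan": [[0,[0,-0.001,0],0.3],[0,[0,0,0],0]]}}

```text
time: 10.2
ee_pos: [0.4617, 0.0512, 0.0559]
tcp_rot: [-179.8, -0.2, 75.5]
wrist_force: [-3.3, 17.8, 2.1]
opening: -0.0001
```

```bash
cat > mm.sh <<'F'
python3 look.py t$1 top; python3 look.py s$1 side; python3 - <<E
from h import *
a=cv2.resize(np.load('pics/t$1.npz')['p'][135:185,280:350],None,fx=5.5,fy=5.5,interpolation=2)
b=cv2.resize(np.load('pics/s$1.npz')['p'][185:225,270:326],None,fx=7,fy=7,interpolation=2)
h=280; 
cv2.imwrite('pics/m$1.png',np.hstack([cv2.resize(a,(392,h)),cv2.resize(b,(392,h))])[:,:,::-1])
E
F
bash mm.sh 8
```

```text
{'time': np.float64(10.2), 'q': array([  6.1521,  -6.3284, -20.6337,  75.8034,   0.296 , 110.6939]), 'ee_pos': array([0.4617, 0.0512, 0.0559]), 'tcp_rot': array([-179.7937,   -0.2385,   75.4575]), 'wrist_force': array([-3.2554, 17.8422,  2.0715]), 'opening': np.float64(-0.0001)}
{'time': np.float64(10.25), 'q': array([  6.1528,  -6.3266, -20.6343,  75.8031,   0.2943, 110.6968]), 'ee_pos': array([0.4617, 0.0512, 0.0559]), 'tcp_rot': array([-179.7924,   -0.2362,   75.4553]), 'wrist_force': array([-3.1904, 18.1676,  1.4937]), 'opening': np.float64(0.0001)}
```

View pics/m8.png

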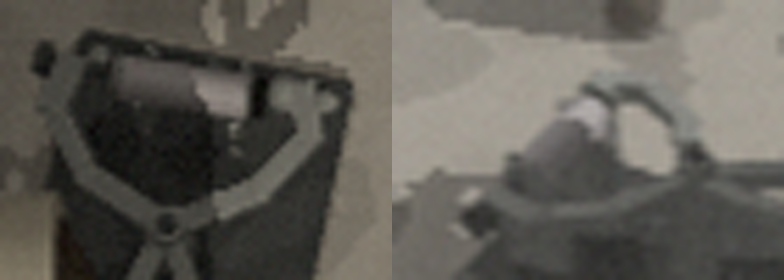

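Request:
{"op": "drive_tool", "data": {"plan": [[0,[0,-0.0006,0],0],[0,[0,0,0],0]]}}

```text
time: 10.55
ee_pos: [0.4616, 0.0509, 0.0559]
tcp_rot: [-179.8, -0.3, 75.5]
wrist_force: [-4.1, 19.5, 1.9]
opening: 0.0
```

Request:
{"op": "drive_tool", "data": {"plan": [[0,[0.0005,0.003,0],0],[0,[0.001,0.004,0],0],[0,[0.002,0.008,0],0],[0,[0.003,0.01,0],0],[0,[0,0,0],0],[0,[0,0,0.03],0],[0,[0,0,0.05],0],[0,[0,0,0.03],0],[0,[0,0,0],0]]}}

```text
time: 11.68
ee_pos: [0.4705, 0.0736, 0.1686]
tcp_rot: [179.8, -0.1, 75.3]
wrist_force: [-0.6, 0.8, -0.7]
opening: -0.0001
```

```bash
bash mm.sh 9;python3 look.py w9 wrist
```

```text
{'time': np.float64(11.675), 'q': array([ 8.899200e+00, -6.179600e+00, -8.031400e+00,  8.791950e+01,
       -9.900000e-03,  1.135654e+02]), 'ee_pos': array([0.4705, 0.0736, 0.1686]), 'tcp_rot': array([ 1.797864e+02, -8.230000e-02,  7.533400e+01]), 'wrist_force': array([-0.6464,  0.8273, -0.7125]), 'opening': np.float64(-0.0001)}
{'time': np.float64(11.725), 'q': array([ 8.899600e+00, -6.134300e+00, -8.186900e+00,  8.786020e+01,
       -1.030000e-02,  1.135646e+02]), 'ee_pos': array([0.4698, 0.0735, 0.1668]), 'tcp_rot': array([ 1.79916e+02, -2.54000e-02,  7.53351e+01]), 'wrist_force': array([ 0.063 ,  0.9184, -0.998 ]), 'opening': np.float64(0.0)}
{'time': np.float64(11.775), 'q': array([ 8.901000e+00, -6.100900e+00, -8.281100e+00,  8.784160e+01,
       -7.900000e-03,  1.135683e+02]), 'ee_pos': array([0.4693, 0.0735, 0.1657]), 'tcp_rot': array([-1.799831e+02,  1.600000e-02,  7.533270e+01]), 'wrist_force': array([-0.0675,  0.104 , -0.1396]), 'opening': np.float64(0.0003)}
```

View pics/m9.png

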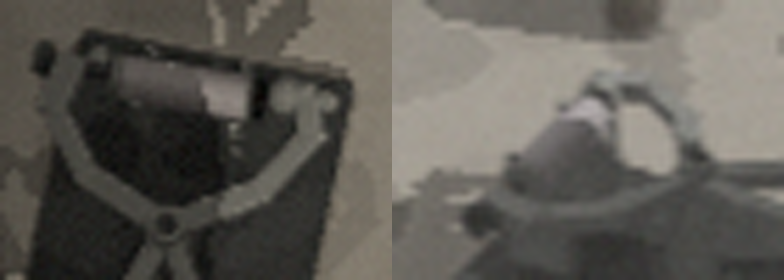

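View pics/w9.png

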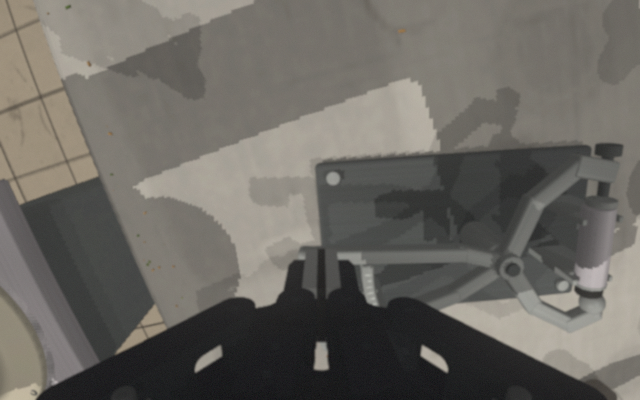

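```bash
python3 - <<'E'
from h import *
z=np.load('pics/w9.npz');p=z['p'].copy();E=z['E']
crop(p,540,130,640,330,3,'pics/w9c.png')
# handle bar centre line points: pad end outer corner
for u,v in [(300,250),(420,256),(497,268)]: print(atz('wrist',u,v,.077,E))
for q in (0.2,.22,.25,.28): print(q,proj('wrist',[pad(q)],E), )
c=lambda u,v: atz('wrist',540+u/3-.3,130+v/3-.3,.07,E)
E
```

```text
[0.44784018 0.04778862 0.077     ]
[0.53025525 0.02126517 0.077     ]
[ 0.58479143 -0.00360016  0.077     ]
0.2 [[315.84059893 254.38717406]]
0.22 [[315.56703034 258.01604363]]
0.25 [[315.30821962 263.41934197]]
0.28 [[315.22899807 268.77040173]]
```

View pics/w9c.png

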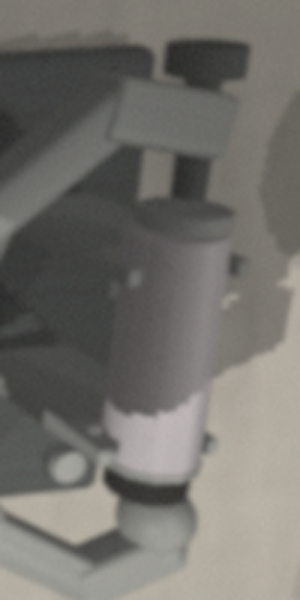

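Request:
{"op": "drive_tool", "data": {"plan": [[0,[-0.005,-0.014,-0.01],0],[0,[-0.005,-0.014,-0.02],0],[0,[-0.004,-0.0135,-0.03],0],[0,[0,0,-0.02],0],[0,[0,0,0],0]]}}

```text
time: 12.45
ee_pos: [0.4535, 0.0312, 0.0837]
tcp_rot: [-179.8, 0.1, 75.3]
wrist_force: [0.8, 0.4, 1.0]
opening: 0.0
```

Request:
{"op": "drive_tool", "data": {"plan": [[0,[0,0,-0.004],0],[0,[0,0,-0.003],0],[0,[0,0,-0.002],0],[0,[0,0,0],0]]}}

```text
time: 12.95
ee_pos: [0.4556, 0.0323, 0.0775]
tcp_rot: [180.0, -0.0, 75.4]
wrist_force: [0.0, 0.9, 2.0]
opening: -0.0001
```

Request:
{"op": "drive_tool", "data": {"plan": [[0,[0,0,-0.002],0],[0,[0,0,-0.0015],0],[0,[0,0,0],0]]}}

```text
time: 13.32
ee_pos: [0.4551, 0.032, 0.0733]
tcp_rot: [-180.0, 0.0, 75.3]
wrist_force: [0.3, 0.1, -0.3]
opening: 0.0
```

Request:
{"op": "drive_tool", "data": {"plan": [[0,[0,0,-0.001],0],[0,[0,0,-0.001],0],[0,[0,0,0],0]]}}

```text
time: 13.7
ee_pos: [0.4553, 0.032, 0.0716]
tcp_rot: [-180.0, 0.0, 75.3]
wrist_force: [0.5, 0.4, 0.2]
opening: -0.0004
```

```bash
bash mm.sh 10;python3 look.py w10 wrist
```

```text
{'time': np.float64(13.7), 'q': array([ 4.025500e+00, -7.931200e+00, -2.032790e+01,  7.761530e+01,
        9.000000e-04,  1.086908e+02]), 'ee_pos': array([0.4553, 0.032 , 0.0716]), 'tcp_rot': array([-1.799884e+02,  3.000000e-03,  7.533470e+01]), 'wrist_force': array([0.4645, 0.3938, 0.205 ]), 'opening': np.float64(-0.0004)}
{'time': np.float64(13.75), 'q': array([ 4.028600e+00, -7.933000e+00, -2.032120e+01,  7.761570e+01,
        3.000000e-04,  1.086948e+02]), 'ee_pos': array([0.4553, 0.0321, 0.0716]), 'tcp_rot': array([-1.799962e+02,  9.000000e-04,  7.533380e+01]), 'wrist_force': array([-0.1108, -0.0039,  0.7204]), 'opening': np.float64(-0.0003)}
{'time': np.float64(13.8), 'q': array([ 4.025700e+00, -7.933800e+00, -2.031880e+01,  7.762010e+01,
       -8.000000e-04,  1.086937e+02]), 'ee_pos': array([0.4553, 0.032 , 0.0717]), 'tcp_rot': array([-1.799954e+02,  2.400000e-03,  7.533190e+01]), 'wrist_force': array([-0.5618,  1.127 ,  0.3173]), 'opening': np.float64(-0.0)}
```

View pics/w10.png

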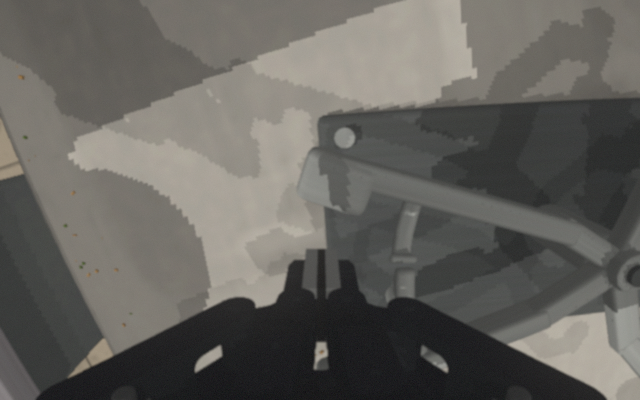

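View pics/m10.png

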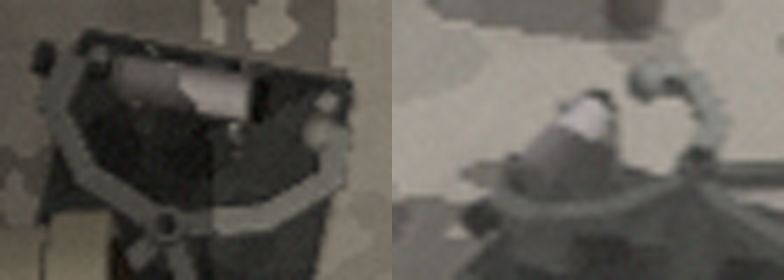

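```bash
python3 - <<'E'
from h import *
print(W(.0735,.0035),W(.0735,.009), W(.0735,-.02))
z=np.load('pics/w10.npz');E=z['E']
q=.0
print(proj('wrist',[pad(0)],E))
E
```

```text
[ 0.66495817 -0.01457104  0.07      ] [ 0.66593214 -0.00915797  0.07      ] [ 0.66079668 -0.03769964  0.07      ]
[[332.45789743 187.84842991]]
```

Request:
{"op": "drive_tool", "data": {"plan": [[0,[0,0,0.05],0],[0,[0,0,0.05],0],[0.6,[0.03,0,0.02],1],[0.6,[0.04,-0.01,0.01],1],[0.6,[0.05,-0.015,0],1],[0.6,[0.05,-0.015,0],1],[0.6,[0.03,-0.005,0],0.5],[0.6,[0,0,0],0],[0.6,[0,0,0],0]]}}

```text
time: 14.98
ee_pos: [0.6549, -0.0128, 0.2016]
tcp_rot: [-180.0, 0.0, 79.8]
wrist_force: [-0.5, 0.3, -0.1]
opening: 0.0514
```

```bash
python3 look.py w11 wrist
```

```text
{'time': np.float64(14.975), 'q': array([-1.12460e+00,  1.95458e+01,  2.37548e+01,  9.42485e+01,
        2.50000e-03,  9.90467e+01]), 'ee_pos': array([ 0.6549, -0.0128,  0.2016]), 'tcp_rot': array([-1.799606e+02,  3.800000e-03,  7.982870e+01]), 'wrist_force': array([-0.461 ,  0.2939, -0.0797]), 'opening': np.float64(0.0514)}
```

View pics/w11.png

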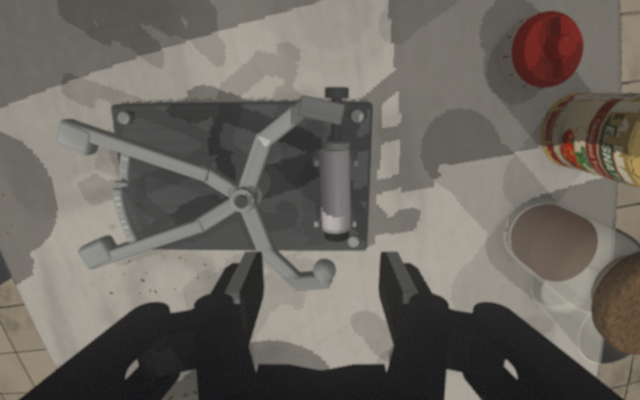

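```bash
python3 - <<'E'
from h import *
z=np.load('pics/w11.npz');p=z['p'];E=z['E']
crop(p,290,80,390,270,3,'pics/w11c.png')
f=lambda u,v,h:atz('wrist',u,v,h,E)
print('bolt',f(242,199,.085))
E
```

```text
bolt [ 0.59573744 -0.0025396   0.085     ]
```

View pics/w11c.png

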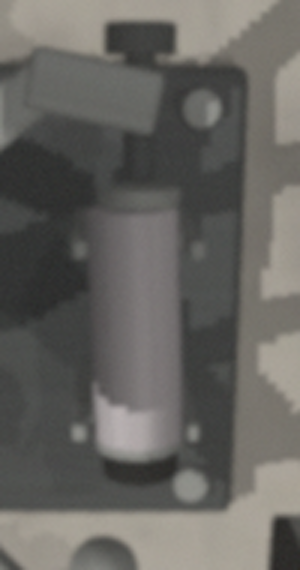

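```bash
python3 - <<'E'
from h import *
E=np.load('pics/w11.npz')['E']
f=lambda u,v,h:atz('wrist',290+u/3-.33,80+v/3-.33,h,E)
def loc(P):
    c,s=np.cos(A),np.sin(A); d=P[:2]-B; return np.array([c*d[0]+s*d[1],-s*d[0]+c*d[1]])*1000
for n,u,v,h in [('closed',138,206,.082),('mouth',137,455,.08),('stopend',140,482,.075),('L',93,330,.07),('R',181,330,.07),('mid',137,330,.082)]:
    P=f(u,v,h);print(n,P.round(4),loc(P).round(1))
E
```

```text
closed [0.6729 0.0226 0.082 ] [74.7 41.5]
mouth [ 0.6618 -0.043   0.08  ] [ 75.5 -25. ]
stopend [ 0.6612 -0.0529  0.075 ] [ 76.6 -34.8]
L [ 0.6558 -0.0095  0.07  ] [63.6  6.8]
R [ 0.679  -0.0137  0.07  ] [87.2  6.9]
mid [ 0.6675 -0.0086  0.082 ] [74.9  9.8]
```

```bash
python3 - <<'E'
from h import *
M=eyes.camera_params('wrist')['mount'];d=np.load('pics/w11.npz')['d']
for u in (250,258,392,386):
    for v in range(246,300,6):
        P=M@np.append(np.r_[cv2.undistortPoints(np.array([[[u,v]]],float),*cal('wrist')[1:])[0,0],1]*d[v,u],1)
        print(u,v,(P[:3]*1000).round(1))
E
```

```text
250 246 [-71.8 -72.7 192.9]
250 252 [ 10.4 -29.2  -6.1]
250 258 [ 11.  -27.8 -13.3]
250 264 [ 10.7 -26.9 -18. ]
250 270 [ 11.  -25.8 -23.8]
250 276 [ 10.5 -25.1 -27.6]
250 282 [  9.3 -24.7 -29.8]
250 288 [  6.7 -24.9 -29.5]
250 294 [  4.2 -25.1 -29.4]
258 246 [-44.2 -51.8 128.4]
258 252 [ 11.1 -25.5  -7.6]
258 258 [ 10.4 -24.8 -12.1]
258 264 [  8.1 -24.8 -12.8]
258 270 [  5.9 -24.8 -13.7]
258 276 [  3.2 -24.9 -13.8]
258 282 [  0.9 -24.9 -14.5]
258 288 [ -1.1 -24.8 -15.8]
258 294 [ -3.7 -24.9 -16.2]
392 246 [-76.2  76.7 203.6]
392 252 [11.1 30.3 -7.5]
392 258 [ 10.7  29.3 -12.5]
392 264 [ 10.4  28.4 -17.4]
392 270 [ 10.5  27.4 -22.6]
392 276 [ 10.5  26.5 -27.5]
392 282 [  8.6  26.4 -28.4]
392 288 [  6.9  26.3 -29.8]
392 294 [  4.6  26.4 -30. ]
386 246 [-75.5  70.  202. ]
386 252 [11.5 27.6 -8.3]
386 258 [ 10.6  27.  -12.2]
386 264 [ 10.3  26.1 -17.2]
386 270 [  7.6  26.3 -16.9]
386 276 [  4.5  26.7 -16. ]
386 282 [  3.2  26.3 -18.6]
386 288 [  0.7  26.4 -18.8]
386 294 [ -1.9  26.5 -19. ]
```

Request:
{"op": "drive_tool", "data": {"plan": [[0.6,[0.006,0.0005,-0.03],0],[0.6,[0.005,0.0005,-0.03],0],[0.6,[0,0,-0.03],0],[0.6,[0,0,-0.015],0],[0.6,[0,0,0],0],[0.6,[0,0,0],0]]}}

```text
time: 15.78
ee_pos: [0.6668, -0.0119, 0.0985]
tcp_rot: [179.9, -0.0, 79.8]
wrist_force: [-0.1, 0.2, 1.0]
opening: 0.0515
```

```bash
python3 look.py w12 wrist;  python3 look.py s12 side; python3 - <<'E'
from h import *
crop(np.load('pics/s12.npz')['p'],250,140,370,240,6,'pics/s12c.png')
E
```

```text
{'time': np.float64(15.775), 'q': array([-1.02290e+00,  2.04256e+01,  1.34882e+01,  8.29422e+01,
       -1.60000e-03,  9.91412e+01]), 'ee_pos': array([ 0.6668, -0.0119,  0.0985]), 'tcp_rot': array([ 1.798808e+02, -1.760000e-02,  7.983580e+01]), 'wrist_force': array([-0.1316,  0.2162,  1.0193]), 'opening': np.float64(0.0515)}
{'time': np.float64(15.825), 'q': array([-1.02380e+00,  2.04305e+01,  1.35045e+01,  8.29336e+01,
       -9.00000e-04,  9.91427e+01]), 'ee_pos': array([ 0.667 , -0.0119,  0.0986]), 'tcp_rot': array([ 1.798612e+02, -2.140000e-02,  7.983360e+01]), 'wrist_force': array([ 0.3429, -0.5722,  0.9112]), 'opening': np.float64(0.0512)}
```

View pics/w12.png

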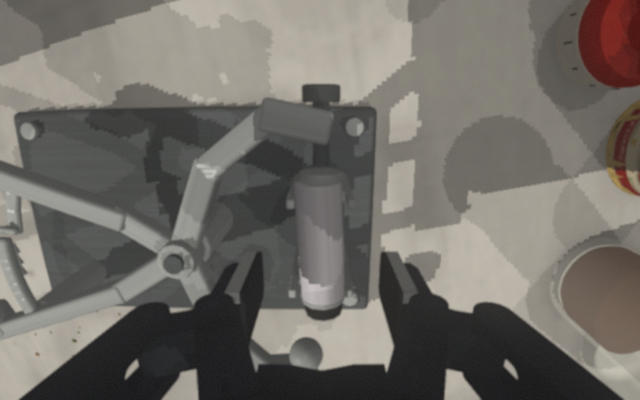

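View pics/s12c.png

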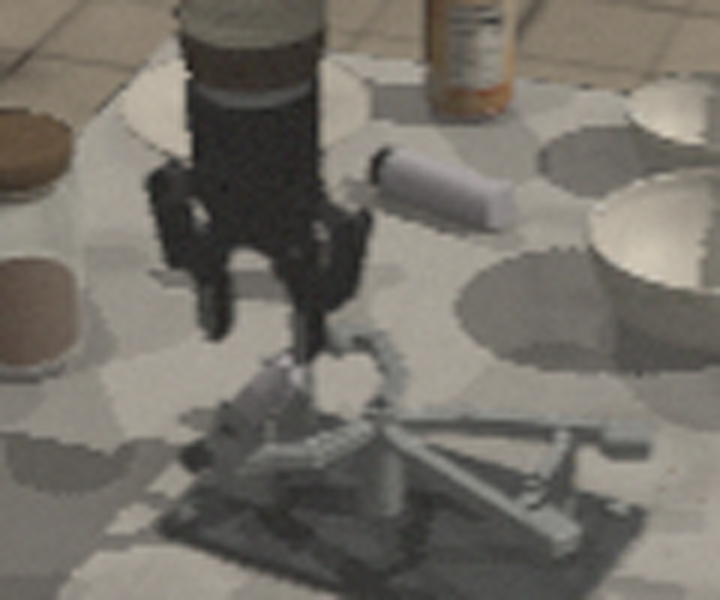

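Request:
{"op": "drive_tool", "data": {"plan": [[0.6,[-0.0005,0,-0.015],0],[0.6,[0,0,-0.012],0],[0.6,[0,0,-0.012],0],[0.6,[0,0,0],0],[0.6,[0,0,0],0]]}}

```text
time: 16.5
ee_pos: [0.6659, -0.0119, 0.0579]
tcp_rot: [180.0, -0.0, 79.8]
wrist_force: [-0.1, -0.3, 0.7]
opening: 0.0514
```

```bash
python3 look.py w13 wrist
```

```text
{'time': np.float64(16.5), 'q': array([-1.02760e+00,  2.09393e+01,  9.65650e+00,  7.87103e+01,
        3.00000e-04,  9.91394e+01]), 'ee_pos': array([ 0.6659, -0.0119,  0.0579]), 'tcp_rot': array([ 1.799932e+02, -1.400000e-03,  7.983310e+01]), 'wrist_force': array([-0.1498, -0.2526,  0.7034]), 'opening': np.float64(0.0514)}
```

View pics/w13.png

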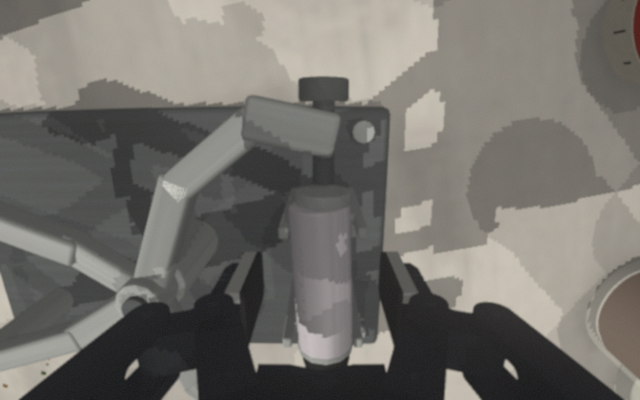

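Request:
{"op": "drive_tool", "data": {"plan": [[0.2,[0,0,0],0],[0.2,[0,0,0],0],[0.2,[0,0,0],0],[0.2,[0,0,0],0],[0.2,[0,0,0],0]], "grip_force": 40}}

```text
time: 17.18
ee_pos: [0.6661, -0.0119, 0.0583]
tcp_rot: [179.9, -0.0, 79.8]
wrist_force: [-1.3, -0.7, 5.4]
opening: 0.0225
```

```bash
python3 look.py w14 wrist;  python3 look.py s14 side; python3 - <<'E'
from h import *
crop(np.load('pics/s14.npz')['p'],250,140,370,240,6,'pics/s14c.png')
M=eyes.camera_params('wrist')['mount'];d=np.load('pics/w14.npz')['d']
for u in (280,286,290,352,358,362):
    for v in range(246,276,6):
        P=M@np.append(np.r_[cv2.undistortPoints(np.array([[[u,v]]],float),*cal('wrist')[1:])[0,0],1]*d[v,u],1)
        print(u,v,(P[:3]*1000).round(1))
E
```

```text
{'time': np.float64(17.175), 'q': array([-1.02510e+00,  2.09117e+01,  9.67160e+00,  7.87069e+01,
        1.80000e-03,  9.91383e+01]), 'ee_pos': array([ 0.6661, -0.0119,  0.0583]), 'tcp_rot': array([ 1.799481e+02, -1.010000e-02,  7.983660e+01]), 'wrist_force': array([-1.3309, -0.7191,  5.4456]), 'opening': np.float64(0.0225)}
{'time': np.float64(17.225), 'q': array([-1.02740e+00,  2.09117e+01,  9.67070e+00,  7.87081e+01,
        2.20000e-03,  9.91377e+01]), 'ee_pos': array([ 0.6661, -0.0119,  0.0583]), 'tcp_rot': array([ 1.799502e+02, -1.020000e-02,  7.983500e+01]), 'wrist_force': array([-0.1055,  0.1623,  5.61  ]), 'opening': np.float64(0.0227)}
280 246 [-10.5 -23.5  49.4]
280 252 [ 10.4 -16.6  -6. ]
280 258 [ 10.8 -15.8 -12.8]
280 264 [ 10.8 -15.2 -18.2]
280 270 [ 10.5 -14.7 -22.7]
286 246 [-10.5 -19.9  49.4]
286 252 [ 10.9 -13.9  -7.1]
286 258 [ 11.1 -13.3 -13.5]
286 264 [ 10.8 -12.9 -18.1]
286 270 [ 10.8 -12.4 -23.2]
290 246 [ 15.7 -11.7 -11.9]
290 252 [ 12.5 -11.9 -10.6]
290 258 [ 10.5 -11.8 -12.1]
290 264 [ 10.7 -11.3 -18. ]
290 270 [ 10.6 -10.9 -22.8]
352 246 [-10.2  18.9  48.9]
352 252 [10.9 13.6 -7. ]
352 258 [ 10.8  13.1 -12.7]
352 264 [ 10.9  12.7 -18.3]
352 270 [ 10.4  12.3 -22.3]
358 246 [-10.2  22.5  49. ]
358 252 [11.  16.1 -7.3]
358 258 [ 11.   15.5 -13. ]
358 264 [ 11.   15.  -18.5]
358 270 [ 10.2  14.7 -21.9]
362 246 [-10.5  24.9  49.6]
362 252 [10.9 17.8 -7.1]
362 258 [ 10.8  17.2 -12.6]
362 264 [ 11.   16.5 -18.6]
362 270 [ 10.9  16.  -23.4]
```

View pics/w14.png

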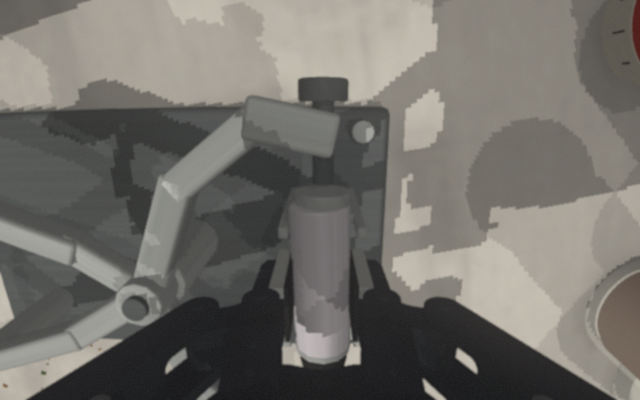

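View pics/s14c.png

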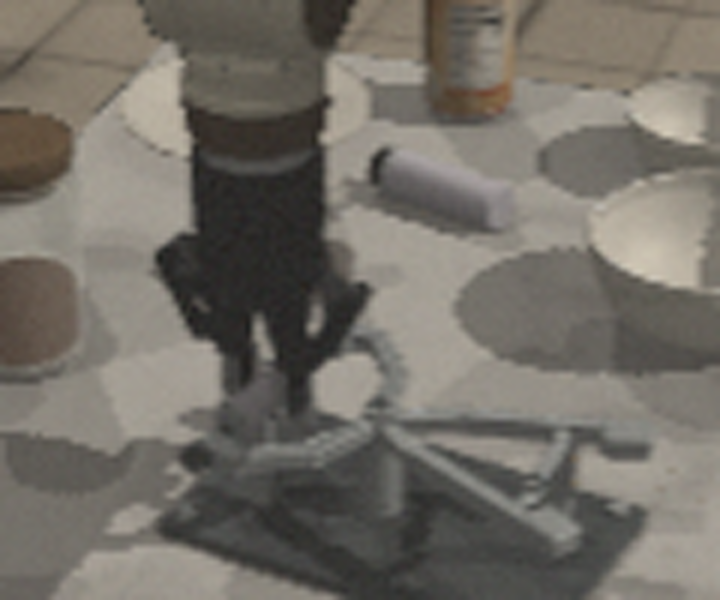

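Request:
{"op": "drive_tool", "data": {"plan": [[0.2,[0,0,0.005],0],[0.2,[0,0,0.01],0],[0.2,[0,0,0.02],0],[0.2,[0,0,0.03],0],[0.2,[0,0,0.04],0],[0.2,[0,0,0.04],0],[0.2,[0,0,0],0],[0.2,[0,0,0],0]]}}

```text
time: 18.27
ee_pos: [0.6658, -0.0119, 0.2027]
tcp_rot: [-180.0, -0.0, 79.8]
wrist_force: [-0.5, 0.6, -2.4]
opening: 0.0226
```

```bash
python3 look.py w15 wrist;  python3 look.py s15 side; python3 look.py t15 top; python3 - <<'E'
from h import *
crop(np.load('pics/s15.npz')['p'],250,120,400,240,5,'pics/s15c.png')
crop(np.load('pics/t15.npz')['p'],360,170,460,270,5,'pics/t15c.png')
E
```

```text
{'time': np.float64(18.275), 'q': array([-1.02650e+00,  2.12046e+01,  2.60107e+01,  9.48099e+01,
        1.70000e-03,  9.91370e+01]), 'ee_pos': array([ 0.6658, -0.0119,  0.2027]), 'tcp_rot': array([-1.79996e+02, -1.00000e-03,  7.98365e+01]), 'wrist_force': array([-0.4753,  0.5624, -2.3888]), 'opening': np.float64(0.0226)}
{'time': np.float64(18.325), 'q': array([-1.02450e+00,  2.12313e+01,  2.59488e+01,  9.48009e+01,
        4.00000e-04,  9.91367e+01]), 'ee_pos': array([ 0.6655, -0.0119,  0.2018]), 'tcp_rot': array([-1.799176e+02,  1.280000e-02,  7.983870e+01]), 'wrist_force': array([-0.1387,  0.2305, -2.0457]), 'opening': np.float64(0.0227)}
{'time': np.float64(18.375), 'q': array([-1.02720e+00,  2.12471e+01,  2.59232e+01,  9.47976e+01,
        1.00000e-03,  9.91367e+01]), 'ee_pos': array([ 0.6654, -0.0119,  0.2014]), 'tcp_rot': array([-1.798799e+02,  1.830000e-02,  7.983620e+01]), 'wrist_force': array([ 0.3601,  1.4537, -2.6845]), 'opening': np.float64(0.0225)}
```

View pics/w15.png

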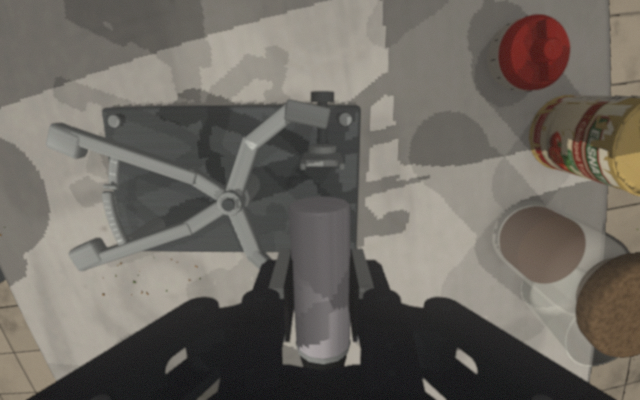

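View pics/s15c.png

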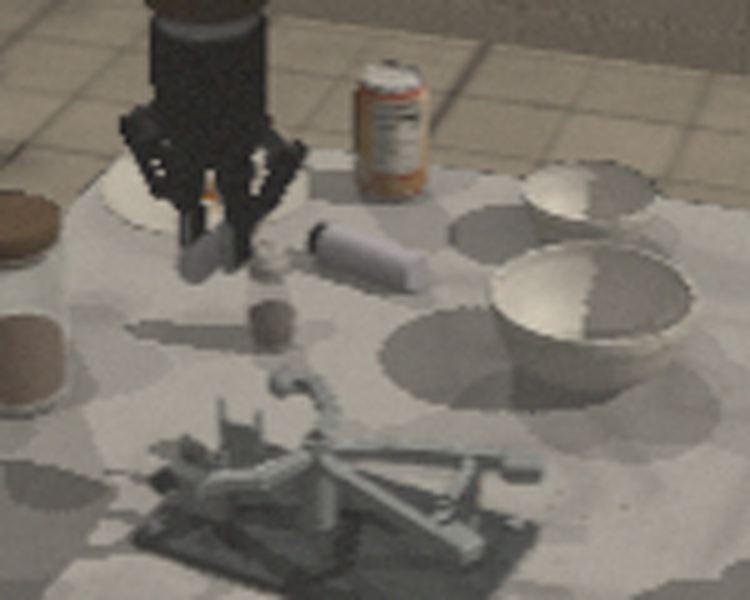

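View pics/t15c.png

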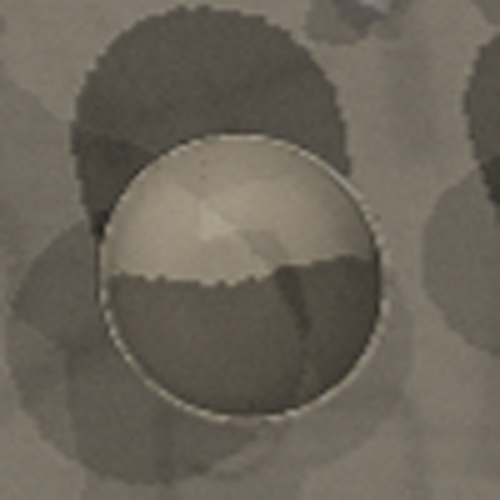

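```bash
python3 - <<'E'
from h import *
E=ext('top')
f=lambda u,v: atz('top',360+u/5-.4,170+v/5-.4,.071,E)
c=f(241,277);print(c,np.linalg.norm(f(100,277)-f(382,277)),np.linalg.norm(f(241,134)-f(241,420)))
print((f(100,277)+f(382,277))/2,(f(241,134)+f(241,420))/2)
print(c[:2]-np.array([.6654,-.0119]))
E
```

```text
[ 0.45953126 -0.28114818  0.071     ] 0.15508094754904822 0.15841741792413386
[ 0.45953563 -0.28097911  0.071     ] [ 0.46037295 -0.28112697  0.071     ]
[-0.20586874 -0.26924818]
```

Request:
{"op": "drive_tool", "data": {"plan": [[0.2,[-0.015,-0.02,0],0],[0.2,[-0.028,-0.037,0],0],[0.2,[-0.028,-0.037,0],0],[0.2,[-0.028,-0.037,0],0],[0.2,[-0.028,-0.037,0],0],[0.2,[-0.028,-0.037,0],0],[0.2,[-0.028,-0.037,0],0],[0.2,[-0.0225,-0.029,0],0],[0.2,[0,0,0],0],[0.2,[0,0,0],0]]}}

```text
time: 19.68
ee_pos: [0.4602, -0.2827, 0.2021]
tcp_rot: [-180.0, -0.0, 79.8]
wrist_force: [0.4, -0.5, -1.4]
opening: 0.0227
```

```bash
python3 look.py w16 wrist
```

```text
{'time': np.float64(19.675), 'q': array([-3.15663e+01,  3.13290e+00,  4.78840e+00,  9.17072e+01,
        1.51000e-02,  6.86210e+01]), 'ee_pos': array([ 0.4602, -0.2827,  0.2021]), 'tcp_rot': array([-1.799573e+02, -3.290000e-02,  7.981270e+01]), 'wrist_force': array([ 0.3977, -0.5496, -1.4067]), 'opening': np.float64(0.0227)}
```

View pics/w16.png

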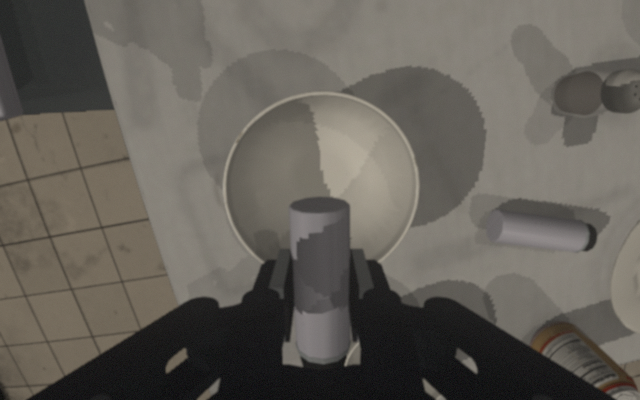

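```bash
python3 - <<'E'
from h import *
E=np.load('pics/w16.npz')['E']
print(atz('wrist',321,187,.071,E), atz('wrist',223,185,.071,E),atz('wrist',419,187,.071,E))
E
```

```text
[ 0.46186243 -0.27707888  0.071     ] [ 0.38460099 -0.26154965  0.071     ] [ 0.53953153 -0.2908261   0.071     ]
```

Request:
{"op": "drive_tool", "data": {"plan": [[0.2,[0,0,-0.03],0],[0.2,[0,0,-0.045],0],[0.2,[0,0,-0.045],0],[0.2,[0,0,-0.03],0],[0.2,[0,0,-0.015],0],[0.2,[0,0,0],0],[0.2,[0,0,0],0]]}}

```text
time: 20.6
ee_pos: [0.4612, -0.2832, 0.0391]
tcp_rot: [179.9, 0.0, 79.9]
wrist_force: [-0.7, 0.3, -1.4]
opening: 0.023
```

Request:
{"op": "drive_tool", "data": {"plan": [[0.2,[0,0.002,-0.008],0],[0.2,[0,0.001,-0.006],0],[0.2,[0,0,0],0]]}}

```text
time: 20.98
ee_pos: [0.46, -0.2797, 0.0231]
tcp_rot: [-179.9, -0.0, 79.8]
wrist_force: [0.4, -0.3, -2.1]
opening: 0.0223
```

Request:
{"op": "drive_tool", "data": {"plan": [[0.2,[0,0,-0.003],0],[0.2,[0,0,0],0]]}}

```text
time: 21.22
ee_pos: [0.4603, -0.2799, 0.0205]
tcp_rot: [-180.0, -0.0, 79.8]
wrist_force: [-0.1, 0.2, -2.0]
opening: 0.0228
```

Request:
{"op": "drive_tool", "data": {"plan": [[0.2,[0,0,-0.002],0],[0.2,[0,0,-0.001],0],[0.2,[0,0,0],0]]}}

```text
time: 21.6
ee_pos: [0.4603, -0.2799, 0.0176]
tcp_rot: [-180.0, -0.0, 79.8]
wrist_force: [0.8, 0.5, -1.5]
opening: 0.0226
```

Request:
{"op": "drive_tool", "data": {"plan": [[0.2,[0,0,-0.002],0],[0.2,[0,0,0],0]]}}

```text
time: 21.85
ee_pos: [0.4602, -0.2799, 0.0155]
tcp_rot: [-180.0, -0.0, 79.8]
wrist_force: [-0.2, 0.7, -1.1]
opening: 0.0223
```

Request:
{"op": "drive_tool", "data": {"plan": [[0.36,[0,0,0],0],[0.4,[0,0,0.001],0],[0.42,[0,0,0.001],0],[0.42,[0,0,0.01],0],[0.42,[0,0,0.03],0],[0.42,[0,0,0.05],0],[0.42,[0,0,0.06],0],[0.42,[0,0,0.04],0],[0.42,[0,0,0],0],[0.42,[0,0,0],0]]}}

```text
time: 23.1
ee_pos: [0.4603, -0.2799, 0.2075]
tcp_rot: [-180.0, -0.0, 79.8]
wrist_force: [-0.8, 0.1, 0.5]
opening: 0.0362
```

```bash
python3 look.py w17 wrist; python3 look.py s17 side;python3 look.py t17 top; python3 - <<'E'
from h import *
crop(np.load('pics/s17.npz')['p'],270,140,430,260,4.8,'pics/s17c.png')
E
```

```text
{'time': np.float64(23.1), 'q': array([-3.13036e+01,  2.96660e+00,  5.20400e+00,  9.22448e+01,
       -5.00000e-04,  6.88608e+01]), 'ee_pos': array([ 0.4603, -0.2799,  0.2075]), 'tcp_rot': array([-1.799929e+02, -2.200000e-03,  7.983560e+01]), 'wrist_force': array([-0.7862,  0.1037,  0.5437]), 'opening': np.float64(0.0362)}
{'time': np.float64(23.15), 'q': array([-3.13045e+01,  2.99450e+00,  5.14960e+00,  9.22404e+01,
       -4.00000e-04,  6.88640e+01]), 'ee_pos': array([ 0.46  , -0.2797,  0.2067]), 'tcp_rot': array([-1.799203e+02, -3.040000e-02,  7.983150e+01]), 'wrist_force': array([ 0.194 , -0.1275, -0.0936]), 'opening': np.float64(0.036)}
{'time': np.float64(23.2), 'q': array([-3.13041e+01,  3.00390e+00,  5.13380e+00,  9.22423e+01,
       -7.00000e-04,  6.88625e+01]), 'ee_pos': array([ 0.4599, -0.2797,  0.2065]), 'tcp_rot': array([-1.798948e+02, -3.990000e-02,  7.983330e+01]), 'wrist_force': array([-0.0687, -0.3058, -0.4015]), 'opening': np.float64(0.0365)}
```

View pics/w17.png

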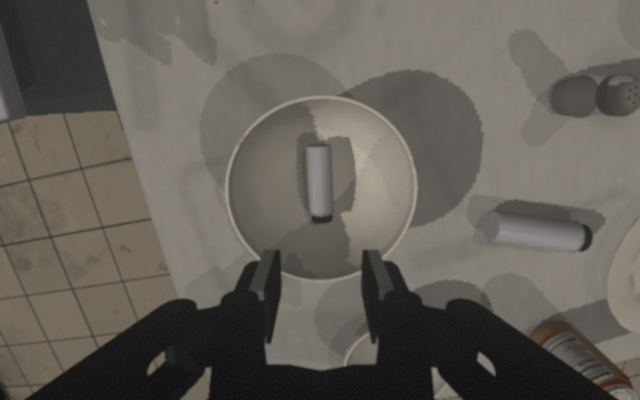

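View pics/s17c.png

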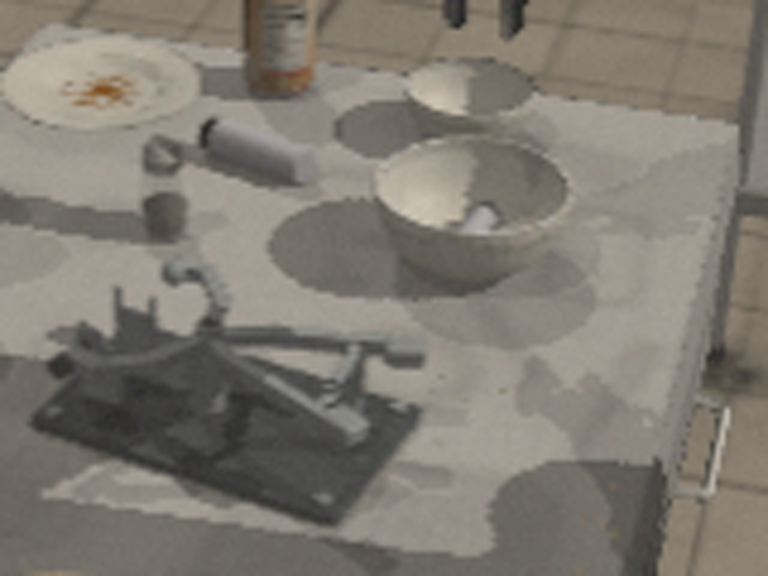

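View pics/t17.png

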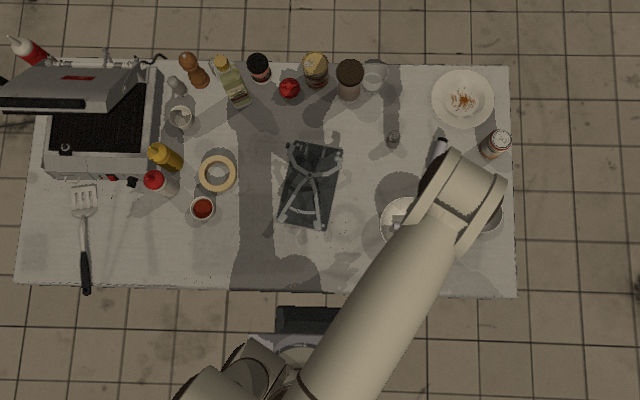

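```bash
python3 - <<'E'
from h import *
crop(np.load('pics/w17.npz')['p'],280,125,360,240,5,'pics/w17c.png')
E
```

```text
(no output)
```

View pics/w17c.png

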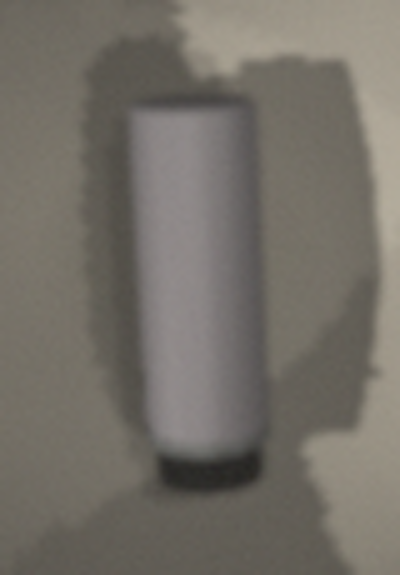

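```bash
python3 - <<'E'
from workcell import job
print(job.job_done())
E
```

```text
the job is handed in; nothing more can be done
None
```

The tube is sealed and lying in the larger white bowl, the pliers are open again, and the job was handed in at about 23 s. No verdict was reported.

- **Sealing:** I pushed the free handle from outside with shut fingers until it went hard, at about 20 N on the wrist. I let go, and the ratchet held it at a lever angle of about 0.27, which is the 0.28 tooth, for about 0.8 s before I touched it again.
- **Releasing:** I pressed the thumb pad down by about 5 mm and the handle sprang fully open.
- **Placing:** I gripped the tube between the cradle plates, lifted it out and set it down in the bowl.

**Last checks:**
- The stopper shows a head of about 7.5 mm beyond the mouth (8 mm when fully home).
- The tube lies near the middle of the bowl, and the bowl looks level.
- The handle is open and the gripper is clear, with the wrist force near zero.
- The ramekin, salt shaker and tape roll show no visible movement.

**What disagreed:**
- **Fingertip position:** the fingertips are about level with the TCP, not 22 mm ahead of it. Depth pictures and contact both showed this. My first push therefore slid over the top of the pad with about 2 N, without moving the handle, and I repeated it about 22 mm lower.
- **Gripper opening:** it read 22.5 mm on the 24 mm tube.
- **Wrist camera:** it placed the bolt about 4 mm from where the top camera did.

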